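# Lid the fresh biscuit box and rotate the stack of storage boxes

### The arm

A 6-joint arm with a two-finger parallel gripper is mounted at the origin on a cart in front of the work surface, level with it; the furniture and walls round the work are solid. World frame = base frame: x ahead of the robot, y to its left, z up, the work surface at z = 0. Lengths are in mm, angles in rad, forces in N, time in s.
With the tool pointing down it reaches from about 300 to 850 mm from the base axis. Payload 5.4 kg.
Tool frame: the origin (TCP) lies at the very end of the fingers, on their centre line; the grasp point (between the pads) lies 19 mm behind it; z points along the fingers, y is the line along which they close (so a half turn about z gives the same grasp; the last joint's range is limited). The gripper opens to 85 mm and grips with 20 to 120 N. Pads are 22 mm wide; open, the fingers measure 114 mm over their backs; the gripper's body (76 mm by 85 mm) begins 54 mm behind the grasp point. The pads swing forward as they close: fully open they stand 13 mm farther back than shut.
Start: joints at [1.083, 0.158, 1.597, -0, 1.386, -0.21], TCP at [157.699, 552.935, 231.299] pointing down, gripper open.
Joint ranges: [-2.91, 2.91], [-0.94, 2.29], [0.18, 2.7], [-1.29, 4.43], [0.17, 2.64], [-3, 3]. Speed limits (rad/s): [2.57, 2.57, 3.14, 3.14, 3.14, 3.14].

### API

Orientations are given as a unit quaternion [x, y, z, w].
In Python, from plant import bot gives the robot as it stands.
- The arm moves only by the shell command python3 inch.py 'ROWS' [OPENING] [FORCE]. ROWS is a JSON object whose key "deltas" holds a list of rows, 1 to 12 of them, each of 6 numbers: dx, dy, dz in mm, then a rotation vector rx, ry, rz in rad; each row is the pose to reach, as a shift and turn from the pose commanded when the command began, along the tool's axes at that moment; what a row does not reach only later rows make up. A row lasts 1/12 s, in which the tool goes at most 41.7 mm and 0.125 rad, less where a joint would pass 70% of its speed; a pose out of reach is approached as far as the arm can. OPENING is the opening from 0.0 (shut) to 1.0 (fully open), set as the command begins (- or left out keeps the last). The fingers move at their own pace and stop on an object; FORCE is the grip in N (left out, the last holds). Time passes only in rows, so rows that do not move let the fingers close. It prints the time, the measured TCP pose, the force, the opening and the grip force at its end. Input that does not fit is refused with a message, and nothing moves.
- bot.get_state(): the state, without advancing time (a new reading comes with each control period).
- bot.capture(name): name is "side" or "top"; returns a dict with "image" (420x560x3 uint8, red, green, blue), "intrinsics" (3x3 intrinsics, pixels), "extrinsics" (4x4, takes a point from camera to world coordinates). Camera axes: x right, y down, z forward; pixel columns grow to the right and rows downward; lengths in mm; the calibration is good to about 2 mm. A picture is of the moment at which its call begins. There is no depth.
- bot.sign_off(): hands the job in; it is judged then, once.
The state is a dict: "time_s": time; "q": joint angles; "dq": joint speeds; "joint_efforts": joint torques, N m; "tool_pos": TCP position; "tool_rot": TCP orientation; "ft_force": force on the tool from outside, world axes, zero at the start; "torque": the same for the moment, N m; "width": opening from 0.0 (shut) to 1.0 (fully open); "grasp_force": force on a finger pad.
Only numpy, scipy, OpenCV 4.12 (cv2) and the standard library are available. Lean on these libraries where they do the work, as an engineer would, in place of code of your own. Each camera call takes 0.05 s, during which the arm holds its last target. There are 200 camera calls.

### The job

Rotate the stack of storage boxes so that the older biscuits get used first: put the loose lid on the open long box of fresh biscuits and stand that box on the stacking base, then the older long box (the closed one on the base now) on its lid. All the small boxes, those now on the stack and any beside it, go on top: on the two places of the older long box's lid, or on the lid of a small box already seated on one of these. Seat every lid and box fully home, feet in the corner recesses and base recesses over the lugs, and leave the mug alone.

Things in the scene. Friction and masses are not known exactly. Their poses are not given: they have to be found in the camera images.
- base: stacking base, fixed: black plate 164 (x) x 79 (y) x 6 mm with a grey cross-shaped panel 6 mm higher (104 x 54 mm in the middle, arms 23 mm wide out to 148 mm; the corners beside the arms, 22 x 20 mm each, take the feet of a long box). Origin: centre of the underside, on the worktop; x along its length.
- base_seat (a point): centre of the stacking base at the floor of its corner recesses (6 mm over the worktop): the origin of a long box comes here when home, its x along the base's x, either way round. Recesses are 6 mm deep; feet have 1.5 mm clearance and about 4 mm of lead-in
- fresh_long: open long box full of biscuits, white, 150 (x) x 65 (y) x 58 mm, 0.36 kg (+-35 %); origin: centre of the undersides of its feet, z up. Four feet 14 high, 19 across, with ball-shaped ends, at x = +-62.5, y = +-22. Grip the flat sides y = +-32.5, z 14 to 46. Above: narrower neck with a round rim, 140 x 55 outside, z 46 to 58, for the lid. Half a turn fits the same.
- fresh_shoulder (a point): centre of the open long box at its shoulder (z = 46 mm of the box): the origin of its lid comes here when the lid is home, x along the box's x, either way round; 1.5 mm clearance round the neck, about 3 mm of lead-in
- long_lid: loose grey lid of the open long box, right side up; 148 (x) x 63 (y) x 28 mm over the lugs, 0.07 kg; origin: centre of the skirt's lower edge, z up. Grip the sides y = +-31.5, z 0 to 16. Skirt 2.5 thick, 12 deep. Top: cross-shaped panel z 16 to 22 with a recess for a foot in each corner (22 x 20, floor z = 16), four domed lugs z 22 to 28 at x = +-37, y = +-16. Only skirt and weight hold it on.
- lid_seat (a point): centre of the loose lid at the floor of its corner recesses (z = 16 mm of the lid; 62 mm of the fresh box once lidded): the origin of the long box above comes here when home
- old_long: older long box, closed (lid does not come off), on the stacking base at the start; 150 (x) x 65 (y) x 74 mm over the lugs, 0.36 kg (+-35 %); origin, feet and gripping sides as the open long box (feet z 0 to 14, sides y = +-32.5, z 14 to 46). Lid as the loose one: panel top z = 68, four lugs z 68 to 74 at x = +-37, y = +-16, two places for small boxes.
- old_seat_1 (a point): place for a small box on the older long box's lid, at x = +37, z = 68 mm of that box, lugs either side: the origin of a small box comes here when home, its x along the long box's x, either way round; 1.5 mm clearance, about 4 mm of lead-in
- old_seat_2 (a point): the same, at x = -37 mm: two small boxes side by side there leave 4 mm between them
- old_upper_1 (a point): 42 mm above old_seat_1 (z = 110 mm of the older long box): about here comes the origin of a small box that is home on the lid of a small box on old_seat_1
- old_upper_2 (a point): the same above old_seat_2
- small_a: closed small box, white, grey lid (all one piece), 70 (x) x 65 (y) x 48 mm, 0.18 kg; origin: centre of the underside, z up. Underside: two square recesses 21 x 21 x 8 deep at x = 0, y = +-16. Lid top z = 42 with two domed lugs at x = 0, y = +-16, 6 high, 18 across. Grip the sides y = +-32.5, z 8 to 31. Half a turn fits the same. Starts on old_long.
- small_b: closed small box, white, grey lid (all one piece), 70 (x) x 65 (y) x 48 mm, 0.18 kg; origin: centre of the underside, z up. Underside: two square recesses 21 x 21 x 8 deep at x = 0, y = +-16. Lid top z = 42 with two domed lugs at x = 0, y = +-16, 6 high, 18 across. Grip the sides y = +-32.5, z 8 to 31. Half a turn fits the same. Starts on old_long.
- small_c: closed small box, white, grey lid (all one piece), 70 (x) x 65 (y) x 48 mm, 0.18 kg; origin: centre of the underside, z up. Underside: two square recesses 21 x 21 x 8 deep at x = 0, y = +-16. Lid top z = 42 with two domed lugs at x = 0, y = +-16, 6 high, 18 across. Grip the sides y = +-32.5, z 8 to 31. Half a turn fits the same. Starts on the worktop.
- small_a_seat (a point): centre of the flat lid top of small_a (z = 42 mm of it), between its lugs: the origin of another small box comes here when it is home on it
- small_b_seat (a point): centre of the flat lid top of small_b (z = 42 mm of it), between its lugs: the origin of another small box comes here when it is home on it
- small_c_seat (a point): centre of the flat lid top of small_c (z = 42 mm of it), between its lugs: the origin of another small box comes here when it is home on it
- mug_white: white mug, 86 x 103 x 94 mm, bystander behind the work: leave it alone; origin: centre of the underside. (A teaspoon and scissors, not listed, lie near the worktop's front edge, less than 0.40 m ahead of the robot. Other unlisted things stand more than 0.72 m from the robot's axis or 0.5 m aside; the worktop between is free for putting boxes down.)

How it is judged (in metres and radians):
On the way, in this order (a step that is already met when the one before it is completed fails the run):
1. the fresh long box stands home on the stacking base with its lid fully on (distance between long_lid and fresh_shoulder below 0.0045 m and angle between the x axis of long_lid and the x axis of fresh_long, either way round below 0.1 rad and angle between each of long_lid, fresh_long's own z axis and vertical below 0.04 rad and distance between fresh_long and base_seat below 0.0045 m and angle between the x axis of fresh_long and the x axis of base, either way round below 0.1 rad), for 0.2 s.
2. the older long box stands home on the fresh box's lid (all of step 1 and distance between old_long and lid_seat below 0.0045 m and angle between the x axis of old_long and the x axis of long_lid, either way round below 0.1 rad and angle between old_long's own z axis and vertical below 0.04 rad), for 0.2 s.
At the end, for the whole second after the job is handed in: Lid home on the fresh long box, that box on the base, the older long box on its lid, every small box on its lid (each within 4.5 mm of its seat, 0.1 rad) or on a small box there (7 mm, height 3 mm, 0.15 rad of the older box); tilt under 0.04 rad, at rest (all of step 2 and ((distance between small_a and old_seat_1 below 0.0045 m and angle between the x axis of small_a and the x axis of old_long, either way round below 0.1 rad and angle between small_a's own z axis and vertical below 0.04 rad) or (distance between small_a and old_seat_2 below 0.0045 m and angle between the x axis of small_a and the x axis of old_long, either way round below 0.1 rad and angle between small_a's own z axis and vertical below 0.04 rad) or (horizontal distance between small_a and old_upper_1 below 0.007 m and z of small_a in the frame of old_long between 0.107 and 0.113 m and angle between the x axis of small_a and the x axis of old_long, either way round below 0.15 rad and angle between small_a's own z axis and vertical below 0.04 rad) or (horizontal distance between small_a and old_upper_2 below 0.007 m and z of small_a in the frame of old_long between 0.107 and 0.113 m and angle between the x axis of small_a and the x axis of old_long, either way round below 0.15 rad and angle between small_a's own z axis and vertical below 0.04 rad)) and linear speed of each of small_a, small_b, small_c, fresh_long, long_lid, old_long below 0.02 m/s and ((distance between small_b and old_seat_1 below 0.0045 m and angle between the x axis of small_b and the x axis of old_long, either way round below 0.1 rad and angle between small_b's own z axis and vertical below 0.04 rad) or (distance between small_b and old_seat_2 below 0.0045 m and angle between the x axis of small_b and the x axis of old_long, either way round below 0.1 rad and angle between small_b's own z axis and vertical below 0.04 rad) or (horizontal distance between small_b and old_upper_1 below 0.007 m and z of small_b in the frame of old_long between 0.107 and 0.113 m and angle between the x axis of small_b and the x axis of old_long, either way round below 0.15 rad and angle between small_b's own z axis and vertical below 0.04 rad) or (horizontal distance between small_b and old_upper_2 below 0.007 m and z of small_b in the frame of old_long between 0.107 and 0.113 m and angle between the x axis of small_b and the x axis of old_long, either way round below 0.15 rad and angle between small_b's own z axis and vertical below 0.04 rad)) and ((distance between small_c and old_seat_1 below 0.0045 m and angle between the x axis of small_c and the x axis of old_long, either way round below 0.1 rad and angle between small_c's own z axis and vertical below 0.04 rad) or (distance between small_c and old_seat_2 below 0.0045 m and angle between the x axis of small_c and the x axis of old_long, either way round below 0.1 rad and angle between small_c's own z axis and vertical below 0.04 rad) or (horizontal distance between small_c and old_upper_1 below 0.007 m and z of small_c in the frame of old_long between 0.107 and 0.113 m and angle between the x axis of small_c and the x axis of old_long, either way round below 0.15 rad and angle between small_c's own z axis and vertical below 0.04 rad) or (horizontal distance between small_c and old_upper_2 below 0.007 m and z of small_c in the frame of old_long between 0.107 and 0.113 m and angle between the x axis of small_c and the x axis of old_long, either way round below 0.15 rad and angle between small_c's own z axis and vertical below 0.04 rad))); the robot touches nothing.
It fails at once if the mug is moved more than 3 cm (distance of mug_white from where it was at the start of the episode above 0.03 m).
Of small_a, small_b, small_c only 2 to 3 are there at a start; the rules pass over those that are not, and their reading is None.
At some moment in a run one of fresh_long, long_lid, small_c may be knocked a few centimetres aside while the robot is not near it.
It also fails if it takes over 210 s, if anything falls off the work surface, if the arm or the gripper's body presses on something with over 40 N, if the wrist force passes 120 N, or if a joint passes its speed limit or range.

## Working session

There is one attempt and no reset: what is moved stays moved. The work goes in short steps, Python scripts to look and compute and a shell command to move; the robot and the scene stay as the last step left them, time stands still between calls to the robot, and variables do not carry over. Pictures are saved under pics/ and viewed, at most 14 in all, crops included, and the job is handed in when it is done.

```bash
ls; mkdir -p pics
python3 - <<'E'
from plant import bot
import cv2
s=bot.get_state(); print(s)
for n in("top","side"):
    c=bot.capture(n); cv2.imwrite(f"pics/{n}0.png",c["image"][:,:,::-1]); print(n,c["intrinsics"],c["extrinsics"])
E
```

```text
inch.py
pics
plant.py
{'time_s': 0.0, 'q': array([ 1.08290219e+00,  1.59103928e-01,  1.59827322e+00, -2.61851480e-05,
        1.38620876e+00, -2.10119553e-01]), 'dq': array([-1.20111754e-03,  2.80992384e-04,  3.43623367e-04,  1.84361687e-03,
        6.04154970e-05, -1.32395048e-03]), 'joint_efforts': array([-5.60596418e-04, -3.95999551e+01, -3.31427264e+01, -2.86250670e-04,
        8.50509445e-03, -2.32366182e-05]), 'tool_pos': array([157.41361666, 552.38352886, 230.26555664]), 'tool_rot': array([ 1.38438747e-01,  9.90370496e-01, -9.40943723e-04, -3.28719347e-04]), 'ft_force': array([-0.05967362, -0.0532326 ,  0.24698175]), 'torque': array([ 0.03503627, -0.01483935, -0.07429473]), 'grasp_force': 0.0, 'width': 1.0006993965769404}
top [[489.47897652   0.         285.12201482]
 [  0.         489.47897652 209.0922286 ]
 [  0.           0.           1.        ]] [[-7.43608254e-03 -9.80234704e-01  1.97698331e-01  3.84970627e+02]
 [-9.99859714e-01  4.32114825e-03 -1.61827359e-02  7.78393036e+00]
 [ 1.50085955e-02 -1.97790933e-01 -9.80129323e-01  1.19133971e+03]
 [ 0.00000000e+00  0.00000000e+00  0.00000000e+00  1.00000000e+00]]
side [[527.03428827   0.         280.25133937]
 [  0.         527.03428827 214.2680716 ]
 [  0.           0.           1.        ]] [[ 9.88300153e-01 -7.75401547e-02  1.31340521e-01  4.48383116e+02]
 [-1.50696106e-01 -6.29255804e-01  7.62448567e-01 -9.27241888e+02]
 [ 2.35264053e-02 -7.73320540e-01 -6.33578606e-01  8.81458153e+02]
 [ 0.00000000e+00  0.00000000e+00  0.00000000e+00  1.00000000e+00]]
```
View pics/top0.png

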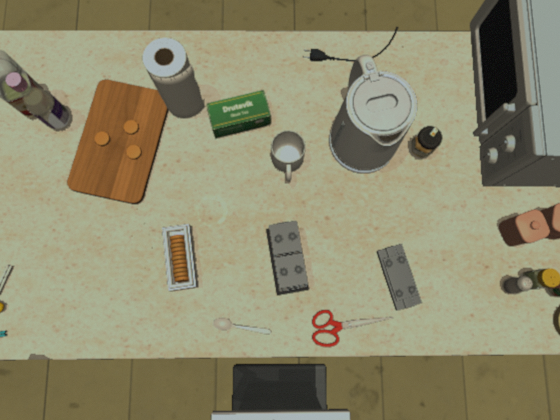

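View pics/side0.png

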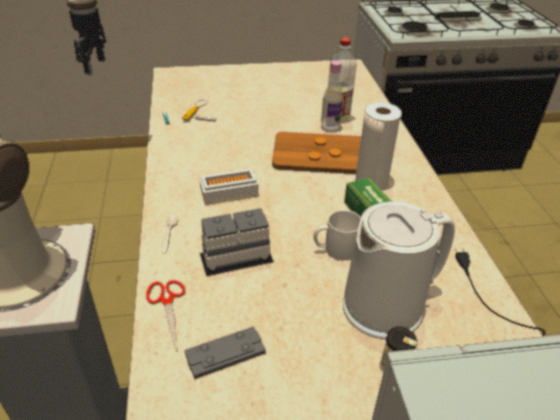

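The top view shows the open fresh box at about (180,257), the stack with two small boxes at (288,257) and the loose lid at (399,276). The mug is at (288,150). There is no small_c beside the stack. Next I'll enlarge these regions.

Run:
```python
import cv2,numpy as np
t=cv2.imread("pics/top0.png");s=cv2.imread("pics/side0.png")
def c(im,x,y,w=66,h=75,k=4): return cv2.resize(im[y:y+h,x:x+w],(w*k,h*k),interpolation=cv2.INTER_CUBIC)
a=np.hstack([c(t,147,220),c(t,255,220),c(t,366,238)])
b=np.hstack([c(s,195,148,66,75),c(s,195,203,80,75)[:,:264+56],c(s,183,315,54,75)])[:, :792]
cv2.imwrite("pics/crop0.png",np.vstack([a,b]))
```

View pics/crop0.png

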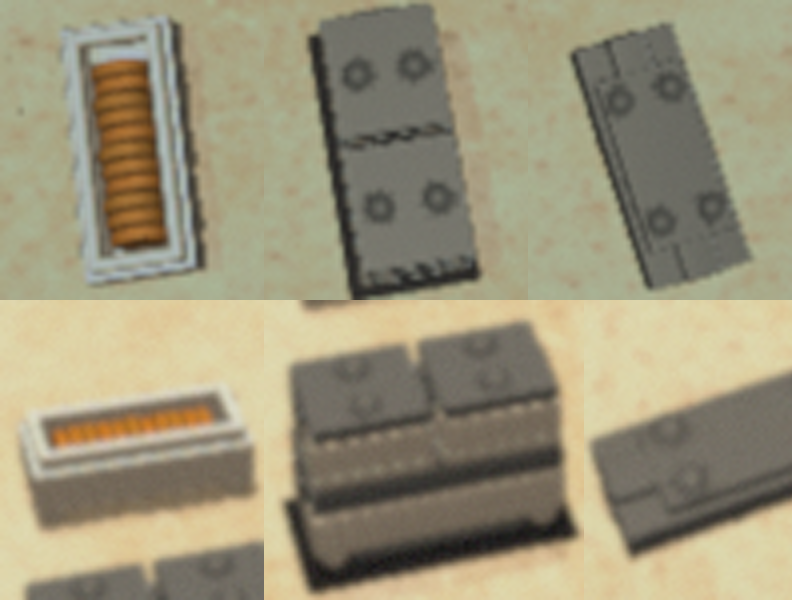

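```bash
cat > h.py <<'E'
import cv2,numpy as np,sys
from scipy.optimize import minimize
from scipy.ndimage import map_coordinates
from scipy.spatial.transform import Rotation as R
from plant import bot
def rect(a,b,z,n=40):
    c=np.array([[-a,-b,z],[a,-b,z],[a,b,z],[-a,b,z],[-a,-b,z]],float)/1.
    c[:,:2]/=2
    P=[];
    for p,q in zip(c[:-1],c[1:]): P.append(p+(q-p)*np.linspace(.04,.96,n)[:,None])
    return P
def circ(x,y,z,r=9,n=24):
    t=np.linspace(0,2*np.pi,n); return [np.c_[x+r*np.cos(t),y+r*np.sin(t),z+0*t]]
def lugs(z,xs=(-37,37)): return [c for x in xs for y in(-16,16) for c in circ(x,y,z)]
M={'fresh':rect(150,65,46)+rect(140,55,58),
 'lid':rect(148,63,16)+lugs(22),
 'old':rect(148,63,62)+lugs(68),
 'small':rect(70,65,42)+lugs(42,(0,)),
 'pair':lugs(42),
 'base':rect(164,79,6)+rect(164,79,0)}
def look(name=None):
    out=[]
    for n in("top","side"):
        c=bot.capture(n)
        if name: cv2.imwrite(f"pics/{name}_{n}.png",c["image"][:,:,::-1])
        out.append(c)
    return out
def proj(c,P):
    E=np.linalg.inv(c["extrinsics"]); p=P@E[:3,:3].T+E[:3,3]; k=p@np.asarray(c["intrinsics"]).T
    return k[:,:2]/k[:,2:]
def T(v,P):
    c,s=np.cos(v[3]),np.sin(v[3]); return P@np.array([[c,s,0],[-s,c,0],[0,0,1]])+v[:3]
def grads(c,sig):
    g=cv2.GaussianBlur(c["image"].astype(np.float32),(0,0),sig)
    return cv2.Sobel(g,-1,1,0)/8,cv2.Sobel(g,-1,0,1)/8
def score(v,model,caps,G):
    s=0
    for c,(gx,gy) in zip(caps,G):
        for P in model:
            uv=proj(c,T(v,P)); d=np.gradient(uv,axis=0); L=np.linalg.norm(d,axis=1)
            n=np.c_[-d[:,1],d[:,0]]/L[:,None]
            at=lambda I:np.stack([map_coordinates(I[:,:,k],[uv[:,1],uv[:,0]],order=1,mode='nearest') for k in range(3)],1)
            q=np.abs(at(gx)*n[:,:1]+at(gy)*n[:,1:]).sum(1)
            s+=np.sum(np.minimum(q,60)*L)
    return s
def fit(name,v0,caps,fixz=None,sigs=(2.5,1.2,.8)):
    v=np.array(v0,float); m=M[name]
    for sg in sigs:
        G=[grads(c,sg) for c in caps]
        def f(u):
            w=u.copy(); w[3]=u[3]/40
            if fixz is not None: w[2]=fixz
            return -score(w,m,caps,G)
        u=v.copy(); u[3]*=40; st=4*sg
        sim=np.vstack([u]+[u+st*e for e in np.eye(4)])
        best=None
        for k in(1,-.6):
            sim=np.vstack([u]+[u+k*st*e for e in np.eye(4)])
            r=minimize(f,u,method='Nelder-Mead',options=dict(initial_simplex=sim,xatol=.02,fatol=.1,maxiter=400))
            if best is None or r.fun<best.fun: best=r
        v=best.x.copy(); v[3]/=40
        if fixz is not None: v[2]=fixz
    return v,-best.fun
def ray(c,u,v,z):
    d=np.linalg.inv(c["intrinsics"])@[u,v,1]; E=c["extrinsics"]; d=E[:3,:3]@d; o=E[:3,3]; return o+d*(z-o[2])/d[2]
def tool(): 
    s=bot.get_state(); r=R.from_quat(s["tool_rot"]); return np.array(s["tool_pos"]),r,s
def to(x,y,z,yaw):
    """shift and turn in tool axes; yaw=box yaw; tool x heading = pi+yaw"""
    p,r,s=tool(); d=r.inv().apply(np.array([x,y,z])-p)
    h=np.pi+yaw; g=R.from_matrix(np.array([[np.cos(h),np.sin(h),0],[np.sin(h),-np.cos(h),0],[0,0,-1]]).T)
    print("d",d.round(1),"rot",(r.inv()*g).as_rotvec().round(3),"f",s["ft_force"].round(1),"w",round(s["width"],3),"t",s["time_s"])
E
cat > m0.py <<'E'
from h import *
caps=look()
t,s=caps
print(ray(t,180,257,50),ray(t,288,257,120),ray(t,399,276,20))
for n,u,v,z,zo,yaw in(('fresh',180,257,52,0,.07),('lid',399,276,18,0,.2),('base',288,260,3,0,.07),('pair',288,257,116,74,.07),('old',288,257,62,6,.07)):
    p=ray(t,u,v,z)
    for cs in(caps,[t],[s]):
        r=fit(n,[p[0],p[1],zo,yaw],cs,fixz=None if len(cs)>1 else zo); print(n,r[0].round(3),round(r[1]))
E
python3 m0.py
```

```text
[502.61460954 234.26580686  50.        ] [494.00642224 -15.41235654 120.        ] [ 457.30247089 -281.89106118   20.        ]
fresh [5.00403e+02 2.30406e+02 2.91000e-01 1.39000e-01] 26594
fresh [5.16819e+02 2.32729e+02 0.00000e+00 1.44000e-01] 13960
fresh [4.98415e+02 2.30585e+02 0.00000e+00 1.41000e-01] 11853
lid [ 4.56951e+02 -2.84056e+02 -1.18980e+01  2.78000e-01] 18609
lid [ 4.56673e+02 -2.81210e+02  0.00000e+00  2.79000e-01] 10811
lid [ 4.56874e+02 -2.92336e+02  0.00000e+00  2.77000e-01] 9662
base [ 5.04375e+02 -1.54430e+01  5.91000e-01  1.59000e-01] 33886
base [ 5.05055e+02 -1.52970e+01  0.00000e+00  1.66000e-01] 17159
base [ 5.04726e+02 -1.56330e+01  0.00000e+00  1.43000e-01] 16842
pair [482.671  -5.157 122.05   -0.53 ] 4086
pair [ 5.01953e+02 -1.52800e+01  7.40000e+01  1.60000e-01] 3397
pair [ 4.70735e+02 -7.56300e+00  7.40000e+01 -3.30000e-02] 1608
old [ 4.94039e+02 -7.80700e+00  2.03100e+00  1.59000e-01] 10911
old [ 5.06728e+02 -8.44200e+00  6.00000e+00  1.65000e-01] 7173
old [ 4.99898e+02 -3.42370e+01  6.00000e+00  1.51000e-01] 6753
```

```bash
cat >> h.py <<'E'
def shift(m,x): return [P+[x,0,0] for P in m]
M['pair']=shift(M['small'],37)+shift(M['small'],-37)
M['lid']+=rect(148,63,0)
def gfit(name,v0,caps,z,rng=16,free=False,yr=.12):
    G=[grads(c,1.5) for c in caps]; b=(-1,)
    for dx in np.arange(-rng,rng+1,4):
        for dy in np.arange(-rng,rng+1,4):
            for dw in np.arange(-yr,yr+.01,.04):
                v=np.array([v0[0]+dx,v0[1]+dy,z,v0[3]+dw]); s=score(v,M[name],caps,G)
                if s>b[0]: b=(s,v)
    return fit(name,b[1],caps,fixz=None if free else z,sigs=(1.2,.8))
def overlay(caps,items,fn,k=4,w=98,h=74):
    rows=[]
    for c in caps:
        tiles=[]
        for n,v in items:
            o=proj(c,np.array([[v[0],v[1],v[2]+40]]))[0].round().astype(int)-[w//2-0,h//2]
            o=np.maximum(o,0); im=np.ascontiguousarray(cv2.resize(c["image"][o[1]:o[1]+h,o[0]:o[0]+w,::-1],(w*k,h*k),interpolation=cv2.INTER_CUBIC))
            for P in M[n]:
                uv=(proj(c,T(v,P))-o+.5)*k-.5
                cv2.polylines(im,[np.round(uv).astype(np.int32)],False,(0,0,255),1)
            tiles.append(im)
        rows.append(np.hstack(tiles))
    cv2.imwrite(fn,np.vstack(rows))
E
cat > m0.py <<'E'
from h import *
caps=look(); t,s=caps; it=[]
for n,p,z in(('fresh',[501,231,0,.1],0),('lid',[457,-282,0,.28],0),('base',[504.5,-15.4,0,.16],0),('pair',[502,-15.3,0,.16],74)):
    r=gfit(n,p,caps,z,free=True); print(n,r[0].round(3),round(r[1])); it.append((n,r[0]))
    for c in caps:
        q=gfit(n,r[0],[c],z,rng=8,yr=.04); print('   ',q[0].round(3),round(q[1]))
it.pop(2)
overlay(caps,it,"pics/ov0.png",k=4,w=66)
E
time python3 m0.py
```

```text
fresh [5.00352e+02 2.30430e+02 2.69000e-01 1.40000e-01] 26540
    [5.01149e+02 2.30529e+02 0.00000e+00 1.40000e-01] 15200
    [4.98328e+02 2.30625e+02 0.00000e+00 1.42000e-01] 11867
lid [ 4.56492e+02 -2.82626e+02 -5.07100e+00  2.77000e-01] 33939
    [ 4.56741e+02 -2.81303e+02  0.00000e+00  2.78000e-01] 17095
    [ 4.55849e+02 -2.86796e+02  0.00000e+00  2.74000e-01] 18077
base [ 5.04243e+02 -1.54740e+01  5.53000e-01  1.60000e-01] 33895
    [ 5.05076e+02 -1.52980e+01  0.00000e+00  1.66000e-01] 17174
    [ 5.04605e+02 -1.55210e+01  0.00000e+00  1.46000e-01] 16824
pair [ 5.01789e+02 -1.52560e+01  7.29000e+01  1.61000e-01] 20836
    [ 5.0193e+02 -1.5186e+01  7.4000e+01  1.6200e-01] 12795
    [ 4.99128e+02 -2.05770e+01  7.40000e+01  8.10000e-02] 8373
real	0m50.063s
user	0m48.147s
sys	0m0.328s
```

View pics/ov0.png

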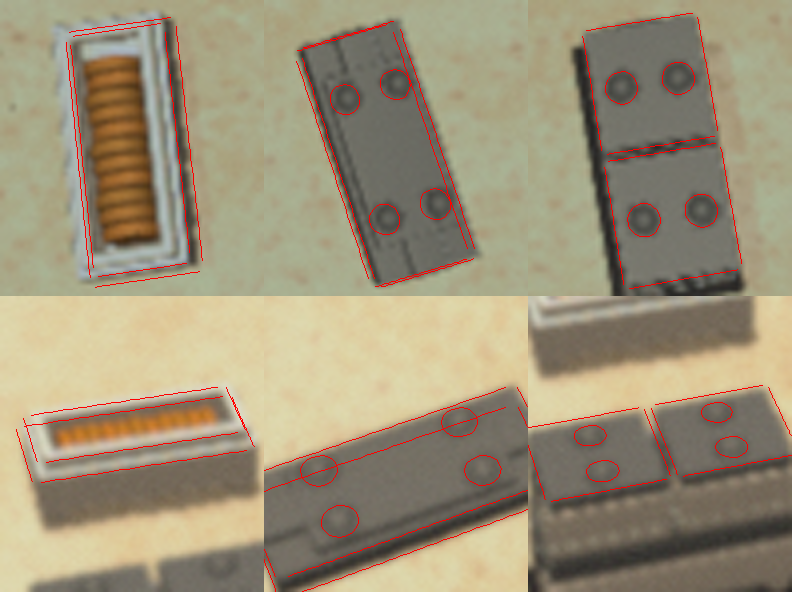

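```bash
sed -i 's/np.minimum(q,60)/np.minimum(q,CL)/; s/^def rect/CL=25\ndef rect/' h.py
cat > m1.py <<'E'
from h import *
caps=look(); it=[]
for n,p,z in(('fresh',[501,236,0,.12],0),('lid',[457,-282,0,.28],0),('pair',[502,-15.3,0,.16],74)):
    r=gfit(n,p,caps,z,rng=8,free=True); print(n,r[0].round(3),round(r[1])); it.append((n,r[0]))
    for c in caps:
        q=gfit(n,r[0],[c],z,rng=4,yr=.04); print('   ',q[0].round(3),round(q[1]))
overlay(caps,it,"pics/ov1.png",k=4,w=66)
E
time python3 m1.py
```

```text
fresh [ 5.00659e+02  2.30860e+02 -5.57000e-01  1.24000e-01] 13615
    [5.01145e+02 2.30502e+02 0.00000e+00 1.27000e-01] 7649
    [4.99435e+02 2.30036e+02 0.00000e+00 1.22000e-01] 6038
lid [ 4.56067e+02 -2.82310e+02  1.62900e+00  2.79000e-01] 18643
    [ 4.56908e+02 -2.82475e+02  0.00000e+00  2.79000e-01] 9959
    [ 4.56470e+02 -2.85488e+02  0.00000e+00  2.75000e-01] 9276
pair [ 5.01896e+02 -1.47780e+01  7.27530e+01  1.58000e-01] 13170
    [ 5.01888e+02 -1.46600e+01  7.40000e+01  1.56000e-01] 8283
    [ 4.96323e+02 -1.64550e+01  7.40000e+01  1.74000e-01] 5066
real	0m37.186s
user	0m35.126s
sys	0m0.294s
```

View pics/ov1.png

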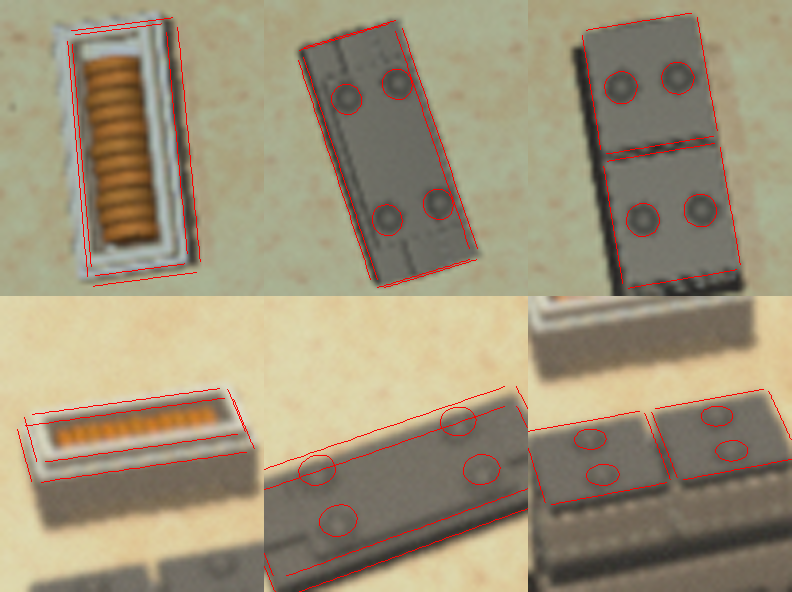

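Run:
```python
from h import *
caps=look(); 
for c,(u0,u1,v0,v1) in zip(caps,((150,212,215,300),(192,266,160,210))):
    im=c["image"][v0:v1,u0:u1].astype(int); m=((im.max(2)-im.min(2)<22)&(im.min(2)>165)).astype(np.uint8)
    n,l,st,ce=cv2.connectedComponentsWithStats(m); k=1+np.argmax(st[1:,4])
    cs,_=cv2.findContours((l==k).astype(np.uint8),cv2.RETR_EXTERNAL,cv2.CHAIN_APPROX_NONE)
    ct=max(cs,key=len)+[u0,v0]; r=cv2.minAreaRect(ct); b=cv2.boxPoints(r); print(r)
    for z in(46,58): print(z,[ray(c,*p,z)[:2].round(1).tolist() for p in b], ray(c,*b.mean(0),z).round(1))
to(538.5,-9.1,180,.16); to(538.5,-9.1,70,.16)
```

```text
((176.52439880371094, 255.71951293945312), (59.63302993774414, 23.41148567199707), 83.6598129272461)
46 [[573.2, 280.8], [579.2, 226.2], [440.3, 206.5], [434.8, 259.8]] [506.1 243.3  46. ]
58 [[571.3, 277.9], [577.1, 224.0], [439.8, 204.4], [434.3, 257.2]] [504.8 240.8  58. ]
((202.28822326660156, 185.0470733642578), (10.412663459777832, 1.6269785165786743), 77.47119140625)
46 [[429.3, 248.3], [433.6, 249.4], [437.7, 202.7], [433.5, 201.6]] [433.5 225.2  46. ]
58 [[429.5, 231.4], [433.8, 232.5], [437.9, 186.4], [433.7, 185.4]] [433.8 208.7  58. ]
d [-520.3 -436.    51.3] rot [-0.    -0.    -0.438] f [0.2 1.3 0.7] w 1.001 t 0.5
d [-520.3 -436.   161.3] rot [-0.    -0.    -0.438] f [0.2 1.3 0.7] w 1.001 t 0.5
```

```bash
python3 inch.py '{"deltas": [[-520, -436, 40, 0, 0, -0.438], [-520, -436, 40, 0, 0, -0.438], [-520, -436, 40, 0, 0, -0.438], [-520, -436, 40, 0, 0, -0.438], [-520, -436, 40, 0, 0, -0.438], [-520, -436, 40, 0, 0, -0.438], [-520, -436, 40, 0, 0, -0.438], [-520, -436, 40, 0, 0, -0.438], [-520, -436, 40, 0, 0, -0.438], [-520, -436, 40, 0, 0, -0.438], [-520, -436, 40, 0, 0, -0.438], [-520, -436, 40, 0, 0, -0.438]]}' 1.0; python3 -c "
from h import *
to(538.5,-9.1,180,.16)"
```

```text
time_s: 1.5
tool_pos: [433.4, 145.5, 202.7]
tool_rot: [-0.08, 0.997, 0.0, 0.001]
ft_force: [1.2, 0.8, 0.1]
width: 1.0
grasp_force: 0.0
d [ -79.2 -169.3   22.8] rot [ 0.     0.001 -0.   ] f [1.2 0.8 0.1] w 1.0 t 1.5
```

```bash
python3 inch.py '{"deltas": [[-79, -169, 23, 0, 0, 0], [-79, -169, 23, 0, 0, 0], [-79, -169, 23, 0, 0, 0], [-79, -169, 23, 0, 0, 0], [-79, -169, 23, 0, 0, 0], [-79, -169, 23, 0, 0, 0], [-79, -169, 23, 0, 0, 0]]}'; python3 -c "
from h import *
to(538.5,-9.1,70,.16)
c=look('g1')
for n in c: print(proj(n,np.array([[538.5,-9.1,116.]])))
a=[cv2.resize(n['image'][:,:,::-1][v:v+100,u:u+100],(400,400),interpolation=cv2.INTER_CUBIC) for n,(u,v) in zip(c,((240,190),(190,170)))]
cv2.imwrite('pics/g1.png',np.hstack(a))"
```

```text
time_s: 2.08
tool_pos: [537.5, -7.6, 179.2]
tool_rot: [-0.079, 0.997, 0.0, -0.0]
ft_force: [-0.1, 0.6, 0.1]
width: 0.999
grasp_force: 0.0
d [ -0.8  -1.7 109.2] rot [ 0.001 -0.001 -0.002] f [-0.1  0.6  0.1] w 0.999 t 2.0833
[[284.94175018 237.12909284]]
[[250.61290451 217.44332256]]
```

View pics/g1.png

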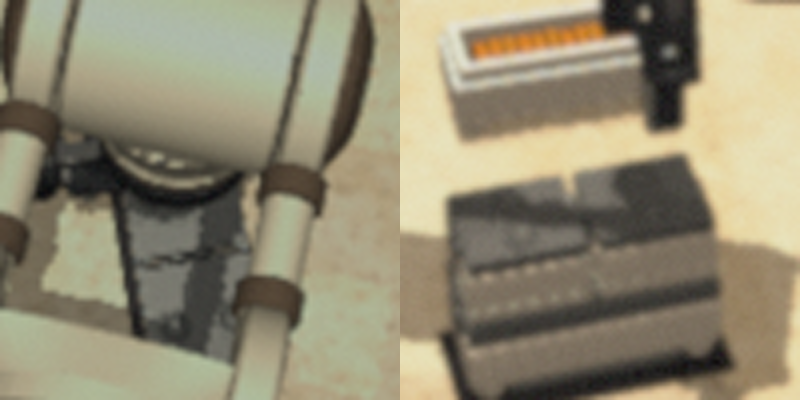

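The side view shows the fingers above the far small box, and the arm hides the top view. I'll descend and grip.

```bash
python3 inch.py '{"deltas": [[-1, -1.7, 109, 0, 0, 0], [-1, -1.7, 109, 0, 0, 0], [-1, -1.7, 109, 0, 0, 0], [-1, -1.7, 109, 0, 0, 0]]}' 1.0; python3 inch.py '{"deltas": [[0, 0, 0, 0, 0, 0], [0, 0, 0, 0, 0, 0], [0, 0, 0, 0, 0, 0], [0, 0, 0, 0, 0, 0], [0, 0, 0, 0, 0, 0], [0, 0, 0, 0, 0, 0], [0, 0, 0, 0, 0, 0], [0, 0, 0, 0, 0, 0]]}' 0.0 25
```

```text
time_s: 2.52
tool_pos: [533.1, -5.7, 64.7]
tool_rot: [-0.081, 0.997, 0.002, -0.006]
ft_force: [-1.1, -0.3, 0.3]
width: 0.999
grasp_force: 0.0
time_s: 3.18
tool_pos: [540.6, -8.4, 72.8]
tool_rot: [-0.08, 0.997, -0.0, 0.002]
ft_force: [0.4, 1.9, 7.4]
width: 0.752
grasp_force: 31.0
```

```bash
python3 inch.py '{"deltas": [[0, 0, -30, 0, 0, 0], [0, 0, -60, 0, 0, 0], [0, 0, -90, 0, 0, 0], [0, 0, -90, 0, 0, 0], [0, 0, -90, 0, 0, 0], [0, 0, -90, 0, 0, 0]]}'; python3 -c "
from h import *
to(570,112,155,.16);to(570,112,-3,.16)"
```

```text
time_s: 3.68
tool_pos: [538.0, -8.2, 159.7]
tool_rot: [-0.08, 0.997, 0.0, -0.001]
ft_force: [-0.7, 0.1, -1.5]
width: 0.756
grasp_force: 30.3
d [-50.8 113.5   4.7] rot [ 0.001 -0.001  0.   ] f [-0.7  0.1 -1.5] w 0.756 t 3.6833
d [-51.  113.5 162.7] rot [ 0.001 -0.001  0.   ] f [-0.7  0.1 -1.5] w 0.756 t 3.6833
```

```bash
python3 inch.py '{"deltas": [[-51, 113.5, 5, 0, 0, 0], [-51, 113.5, 5, 0, 0, 0], [-51, 113.5, 5, 0, 0, 0], [-51, 113.5, 5, 0, 0, 0], [-51, 113.5, 40, 0, 0, 0], [-51, 113.5, 80, 0, 0, 0], [-51, 113.5, 120, 0, 0, 0], [-51, 113.5, 145, 0, 0, 0], [-51, 113.5, 155, 0, 0, 0], [-51, 113.5, 162, 0, 0, 0], [-51, 113.5, 163, 0, 0, 0], [-51, 113.5, 163, 0, 0, 0]]}'; python3 inch.py '{"deltas": [[0, 0, 0, 0, 0, 0], [0, 0, 0, 0, 0, 0], [0, 0, 0, 0, 0, 0], [0, 0, 0, 0, 0, 0]]}' 1.0;  python3 inch.py '{"deltas": [[0, 0, -40, 0, 0, 0], [0, 0, -80, 0, 0, 0], [0, 0, -120, 0, 0, 0], [0, 0, -160, 0, 0, 0], [0, 0, -165, 0, 0, 0]]}' ; python3 -c "
from h import *
to(465.5,-20.9,160,.16);to(465.5,-20.9,70,.16)"
```

```text
time_s: 4.68
tool_pos: [570.5, 111.9, -2.8]
tool_rot: [-0.08, 0.997, 0.0, -0.001]
ft_force: [-0.1, 0.4, -1.7]
width: 0.757
grasp_force: 28.1
time_s: 5.02
tool_pos: [571.3, 111.8, -2.1]
tool_rot: [-0.08, 0.997, -0.0, 0.0]
ft_force: [-1.0, 0.4, 0.4]
width: 1.0
grasp_force: 0.0
time_s: 5.43
tool_pos: [575.9, 111.9, 171.8]
tool_rot: [-0.08, 0.997, -0.001, 0.007]
ft_force: [1.0, 0.7, 1.4]
width: 1.0
grasp_force: 0.0
d [ 130.4 -113.4   10.2] rot [-0.003  0.015  0.   ] f [1.  0.7 1.4] w 1.0 t 5.4333
d [ 131.7 -113.2  100.1] rot [-0.003  0.015  0.   ] f [1.  0.7 1.4] w 1.0 t 5.4333
```

```bash
python3 inch.py '{"deltas": [[126, -113, 0, 0, 0, 0], [126, -113, 0, 0, 0, 0], [126, -113, 0, 0, 0, 0], [126, -113, 0, 0, 0, 0], [126, -113, 0, 0, 0, 0], [126, -113, 0, 0, 0, 0], [126, -113, 0, 0, 0, 0]]}'; python3 -c "
from h import *
to(465.5,-20.9,70,.16)"
```

```text
time_s: 6.02
tool_pos: [465.0, -19.9, 162.8]
tool_rot: [-0.08, 0.997, -0.0, 0.001]
ft_force: [0.1, -0.8, -1.2]
width: 0.999
grasp_force: 0.0
d [-0.2 -1.1 92.8] rot [-0.     0.001 -0.001] f [ 0.1 -0.8 -1.2] w 0.999 t 6.0167
```

```bash
python3 inch.py '{"deltas": [[0, -1, 40, 0, 0, 0], [0, -1, 80, 0, 0, 0], [0, -1, 93, 0, 0, 0], [0, -1, 93, 0, 0, 0], [0, -1, 93, 0, 0, 0], [0, -1, 93, 0, 0, 0]]}'; python3 inch.py '{"deltas": [[0, 0, 0, 0, 0, 0], [0, 0, 0, 0, 0, 0], [0, 0, 0, 0, 0, 0], [0, 0, 0, 0, 0, 0], [0, 0, 0, 0, 0, 0], [0, 0, 0, 0, 0, 0]]}' 0.0 25;  python3 inch.py '{"deltas": [[0, 0, -30, 0, 0, 0], [0, 0, -60, 0, 0, 0], [0, 0, -90, 0, 0, 0], [0, 0, -90, 0, 0, 0], [0, 0, -90, 0, 0, 0], [0, 0, -90, 0, 0, 0]]}'; python3 -c "
from h import *
to(450,112,155,.16);to(450,112,-3,.16)"
```

```text
time_s: 6.52
tool_pos: [466.6, -20.6, 71.1]
tool_rot: [-0.081, 0.997, -0.001, 0.001]
ft_force: [0.4, -0.5, -0.7]
width: 0.999
grasp_force: 0.0
time_s: 7.02
tool_pos: [466.4, -21.2, 71.4]
tool_rot: [-0.08, 0.997, -0.001, 0.002]
ft_force: [1.1, 1.8, 6.9]
width: 0.76
grasp_force: 26.8
time_s: 7.52
tool_pos: [464.0, -20.6, 158.7]
tool_rot: [-0.08, 0.997, 0.0, -0.001]
ft_force: [-0.6, -0.4, -2.5]
width: 0.757
grasp_force: 30.3
d [ -7.3 133.2   3.7] rot [ 0.001 -0.001  0.   ] f [-0.6 -0.4 -2.5] w 0.757 t 7.5167
d [ -7.5 133.1 161.7] rot [ 0.001 -0.001  0.   ] f [-0.6 -0.4 -2.5] w 0.757 t 7.5167
```

```bash
python3 inch.py '{"deltas": [[-7, 133, 4, 0, 0, 0], [-7, 133, 4, 0, 0, 0], [-7, 133, 4, 0, 0, 0], [-7, 133, 4, 0, 0, 0], [-7, 133, 40, 0, 0, 0], [-7, 133, 80, 0, 0, 0], [-7, 133, 120, 0, 0, 0], [-7, 133, 145, 0, 0, 0], [-7, 133, 155, 0, 0, 0], [-7, 133, 161, 0, 0, 0], [-7, 133, 162, 0, 0, 0], [-7, 133, 162, 0, 0, 0]]}'; python3 inch.py '{"deltas": [[0, 0, 0, 0, 0, 0], [0, 0, 0, 0, 0, 0], [0, 0, 0, 0, 0, 0], [0, 0, 0, 0, 0, 0]]}' 1.0;  python3 inch.py '{"deltas": [[0, 0, -40, 0, 0, 0], [0, 0, -80, 0, 0, 0], [0, 0, -120, 0, 0, 0], [20, 0, -160, 0, 0, 0], [60, 0, -200, 0, 0, 0], [100, 0, -200, 0, 0, 0], [140, 0, -200, 0, 0, 0], [140, 0, -200, 0, 0, 0], [140, 0, -200, 0, 0, 0]]}'
cat > m2.py <<'E'
from h import *
caps=look('m2'); it=[]
for n,p,z in(('fresh',[505,239,0,.142],0),('lid',[457,-282,0,.28],0),('old',[503,-15.3,0,.16],6),('small',[570,112,0,.16],0),('small',[450,112,0,.16],0)):
    r=gfit(n,p,caps,z,rng=8,free=False,yr=.04); print(n,r[0].round(3),round(r[1])); it.append((n,r[0]))
    for c in caps:
        q=gfit(n,r[0],[c],z,rng=4,yr=.04); print('   ',q[0].round(3),round(q[1]))
overlay(caps,it[:1]+it[2:4],"pics/ov2.png",k=4,w=66)
E
python3 m2.py
```

```text
time_s: 8.52
tool_pos: [450.7, 111.5, -2.3]
tool_rot: [-0.08, 0.997, -0.0, 0.0]
ft_force: [0.1, 0.3, -1.5]
width: 0.755
grasp_force: 28.6
time_s: 8.85
tool_pos: [451.0, 111.5, -2.0]
tool_rot: [-0.08, 0.997, -0.0, 0.001]
ft_force: [0.1, 0.1, -0.5]
width: 1.0
grasp_force: 0.0
time_s: 9.6
tool_pos: [310.8, 89.2, 197.8]
tool_rot: [-0.08, 0.997, -0.0, 0.002]
ft_force: [0.8, 0.3, -0.6]
width: 1.001
grasp_force: 0.0
fresh [5.00527e+02 2.30586e+02 0.00000e+00 1.23000e-01] 13610
    [5.01215e+02 2.30537e+02 0.00000e+00 1.26000e-01] 7665
    [4.99287e+02 2.29835e+02 0.00000e+00 1.25000e-01] 6030
lid [ 4.56841e+02 -2.85190e+02  0.00000e+00  2.77000e-01] 18885
    [ 4.56895e+02 -2.82524e+02  0.00000e+00  2.79000e-01] 10033
    [ 4.56459e+02 -2.85272e+02  0.00000e+00  2.75000e-01] 9366
old [ 5.01638e+02 -1.67350e+01  6.00000e+00  1.63000e-01] 9820
    [ 5.01885e+02 -1.37040e+01  6.00000e+00  1.63000e-01] 6779
    [ 4.98968e+02 -2.00700e+01  6.00000e+00  1.31000e-01] 3681
small [5.68445e+02 1.14020e+02 0.00000e+00 1.61000e-01] 6059
    [5.68568e+02 1.13997e+02 0.00000e+00 1.65000e-01] 3791
    [5.62667e+02 1.12315e+02 0.00000e+00 1.11000e-01] 2301
small [4.48406e+02 1.12531e+02 0.00000e+00 1.82000e-01] 5837
    [4.48422e+02 1.12194e+02 0.00000e+00 1.97000e-01] 3921
    [4.44246e+02 1.11935e+02 0.00000e+00 1.80000e-01] 2030
```

View pics/ov2.png

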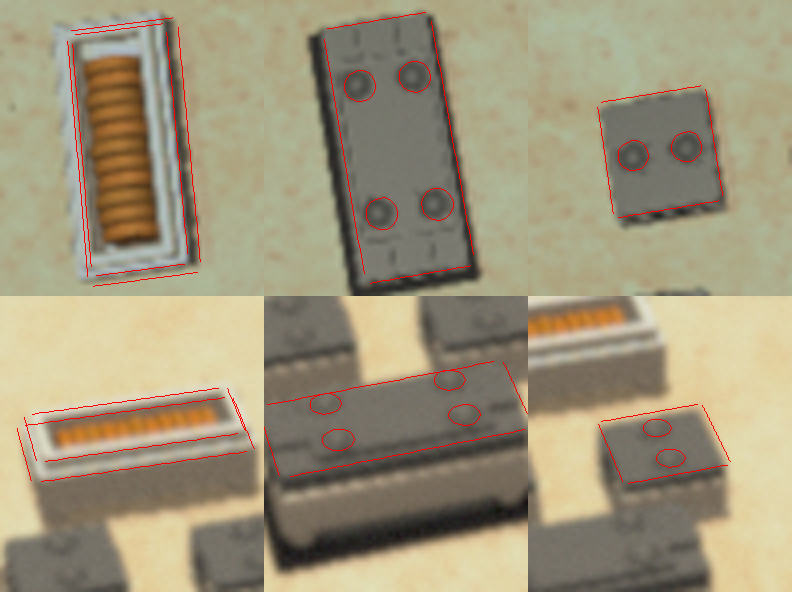

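```bash
cat > prof.py <<'E'
from h import *
t=cv2.imread("pics/m2_top.png"); s=cv2.imread("pics/m2_side.png")
caps=look()
def rectify(c,im,z,x,y,yaw,k=3,a=100,b=50):
    # rows = box y (+b..-b), cols = box x
    P=[[x0,y0,0] for x0,y0 in((-a,b),(a,b),(a,-b),(-a,-b))]
    uv=proj(c,T([x,y,z,yaw],np.array(P,float))).astype(np.float32)
    H=cv2.getPerspectiveTransform(np.float32([[0,0],[2*a*k,0],[2*a*k,2*b*k],[0,2*b*k]]),uv)
    return cv2.warpPerspective(im,H,(2*a*k,2*b*k),flags=cv2.INTER_CUBIC|cv2.WARP_INVERSE_MAP)
R1=[rectify(c,c["image"][:,:,::-1],46,503,236,.142) for c in caps]
for I in R1:
    m=I[:,150:450].mean(1)  # rows
    print("y  ",[(50-i//3,*m[i].astype(int)) for i in range(1,300,6)])
cv2.imwrite("pics/rect.png",np.vstack(R1))
E
python3 prof.py
```

```text
y   [(50, np.int64(139), np.int64(172), np.int64(173)), (48, np.int64(139), np.int64(172), np.int64(173)), (46, np.int64(138), np.int64(171), np.int64(173)), (44, np.int64(137), np.int64(171), np.int64(173)), (42, np.int64(137), np.int64(171), np.int64(173)), (40, np.int64(136), np.int64(170), np.int64(173)), (38, np.int64(135), np.int64(168), np.int64(171)), (36, np.int64(143), np.int64(166), np.int64(166)), (34, np.int64(158), np.int64(169), np.int64(164)), (32, np.int64(170), np.int64(175), np.int64(167)), (30, np.int64(181), np.int64(184), np.int64(173)), (28, np.int64(176), np.int64(181), np.int64(172)), (26, np.int64(139), np.int64(154), np.int64(153)), (24, np.int64(101), np.int64(116), np.int64(121)), (22, np.int64(91), np.int64(105), np.int64(112)), (20, np.int64(78), np.int64(97), np.int64(111)), (18, np.int64(51), np.int64(82), np.int64(111)), (16, np.int64(38), np.int64(81), np.int64(120)), (14, np.int64(39), np.int64(86), np.int64(130)), (12, np.int64(41), np.int64(91), np.int64(136)), (10, np.int64(43), np.int64(95), np.int64(141)), (8, np.int64(45), np.int64(98), np.in
[... 3278 characters left out ...]
p.int64(135), np.int64(143)), (-24, np.int64(134), np.int64(150), np.int64(156)), (-26, np.int64(149), np.int64(165), np.int64(170)), (-28, np.int64(158), np.int64(176), np.int64(180)), (-30, np.int64(159), np.int64(178), np.int64(183)), (-32, np.int64(151), np.int64(170), np.int64(176)), (-34, np.int64(137), np.int64(155), np.int64(163)), (-36, np.int64(120), np.int64(138), np.int64(147)), (-38, np.int64(106), np.int64(123), np.int64(134)), (-40, np.int64(97), np.int64(113), np.int64(125)), (-42, np.int64(92), np.int64(108), np.int64(121)), (-44, np.int64(91), np.int64(107), np.int64(119)), (-46, np.int64(91), np.int64(107), np.int64(119)), (-48, np.int64(91), np.int64(106), np.int64(118))]
```

View pics/rect.png

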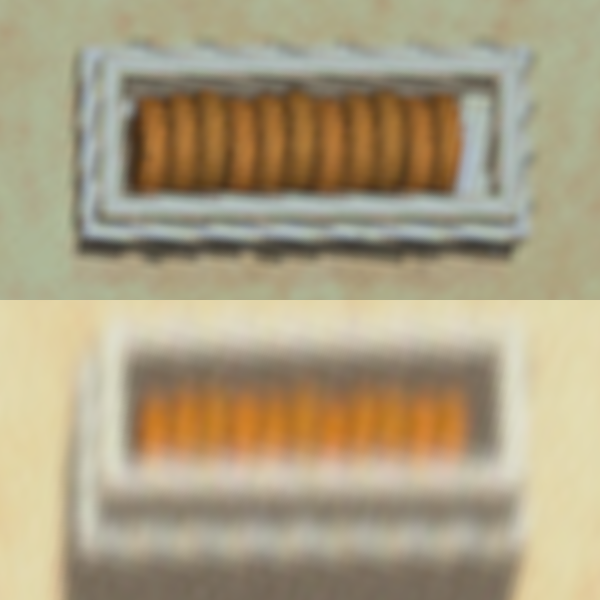

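The rectified top view puts the fresh box shoulder at cols 80–527 and rows 47–241. That gives a centre of about (504, 238), yaw 0.142. The side view gives y about 234. I'll do the same for the old box, lid and base.

```bash
sed -n '/^def rectify/,/return/p' prof.py >> h.py
cat > prof2.py <<'E'
from h import *
caps=look(); rows=[]
for n,z,zz,v in(('old',74,68,(502,-14.5,6,.162)),('lid',16,16,(457,-282.5,0,.278)),('base',6,6,(504.5,-15.4,0,.16))):
    tl=[]
    for c in caps:
        I=rectify(c,np.ascontiguousarray(c["image"][:,:,::-1]),z,v[0],v[1],v[3],k=2)
        L=dict(old=(148,63),lid=(148,63),base=(164,79))[n]
        cv2.rectangle(I,(int(200-L[0]),int(100-L[1])),(int(200+L[0]),int(100+L[1])),(0,0,255),1)
        for sx in(-74,74):
            for sy in(-32,32):cv2.drawMarker(I,(200+sx,100+sy),(0,255,0),cv2.MARKER_CROSS,8)
        tl.append(I)
    rows.append(np.hstack(tl))
cv2.imwrite("pics/rect2.png",np.vstack(rows))
E
python3 prof2.py
```

```text
(no output)
```

View pics/rect2.png

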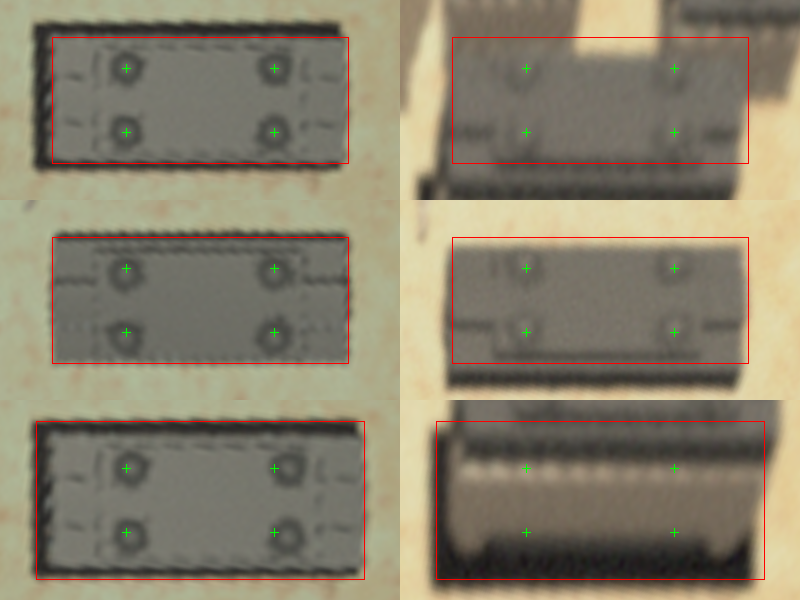

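The top view's old-box lugs fall on the predicted crosses at (502, -14.7). The lid is at (457, -283) and the base at (504.5, -15.4). The side view reads y about 4 mm low throughout, so I trust the top view, which also agrees with the robot. Next I grasp the old box.

```bash
python3 -c "
from h import *
to(502,-14.6,200,.163)"
```

```text
d [-170.2 -132.7   -2.9] rot [ 0.    -0.001 -0.003] f [0.7 0.8 0.2] w 1.0 t 9.9
```

```bash
python3 inch.py '{"deltas": [[-170, -132.7, 0, 0, 0, -0.003], [-170, -132.7, 0, 0, 0, -0.003], [-170, -132.7, 0, 0, 0, -0.003], [-170, -132.7, 0, 0, 0, -0.003], [-170, -132.7, 0, 0, 0, -0.003], [-170, -132.7, 0, 0, 0, -0.003], [-170, -132.7, 0, 0, 0, -0.003], [-170, -132.7, 0, 0, 0, -0.003], [-170, -132.7, 0, 0, 0, -0.003], [-170, -132.7, 0, 0, 0, -0.003]]}'; python3 -c "
from h import *
to(502,-14.6,22,.163)"
```

```text
time_s: 10.73
tool_pos: [500.4, -13.8, 197.5]
tool_rot: [-0.082, 0.997, 0.0, -0.0]
ft_force: [-0.2, 0.4, 0.0]
width: 0.999
grasp_force: 0.0
d [ -1.5  -1.1 175.5] rot [ 0.    -0.     0.001] f [-0.2  0.4  0. ] w 0.999 t 10.7333
```

```bash
python3 inch.py '{"deltas": [[-1.5, -1, 40, 0, 0, 0], [-1.5, -1, 80, 0, 0, 0], [-1.5, -1, 120, 0, 0, 0], [-1.5, -1, 150, 0, 0, 0], [-1.5, -1, 170, 0, 0, 0], [-1.5, -1, 175, 0, 0, 0], [-1.5, -1, 175, 0, 0, 0], [-1.5, -1, 175, 0, 0, 0], [-1.5, -1, 175, 0, 0, 0]]}'; python3 inch.py '{"deltas": [[0, 0, 0, 0, 0, 0], [0, 0, 0, 0, 0, 0], [0, 0, 0, 0, 0, 0], [0, 0, 0, 0, 0, 0], [0, 0, 0, 0, 0, 0], [0, 0, 0, 0, 0, 0], [0, 0, 0, 0, 0, 0], [0, 0, 0, 0, 0, 0]]}' 0.0 40; python3 -c "
from h import *
to(502,-14.6,22,.163)"
```

```text
time_s: 11.48
tool_pos: [504.5, -15.7, 24.7]
tool_rot: [-0.082, 0.997, -0.001, 0.002]
ft_force: [-0.8, 0.8, -0.2]
width: 1.0
grasp_force: 0.0
time_s: 12.15
tool_pos: [504.3, -15.7, 24.3]
tool_rot: [-0.081, 0.997, -0.0, 0.001]
ft_force: [-0.7, 0.0, 6.2]
width: 0.754
grasp_force: 42.9
d [2.1 1.5 2.3] rot [-0.001  0.003 -0.   ] f [-0.7  0.   6.2] w 0.754 t 12.15
```

```bash
python3 inch.py '{"deltas": [[0, 0, -6, 0, 0, 0], [0, 0, -14, 0, 0, 0], [0, 0, -30, 0, 0, 0], [0, 0, -60, 0, 0, 0], [0, 0, -80, 0, 0, 0], [0, 0, -80, 0, 0, 0], [0, 0, -80, 0, 0, 0]]}'; python3 -c "
from h import *
to(500,-145,105,.163)
to(500,-145,20.5,.163)"
```

```text
time_s: 12.73
tool_pos: [503.6, -15.6, 103.5]
tool_rot: [-0.082, 0.997, -0.0, 0.001]
ft_force: [-0.9, 0.5, -3.9]
width: 0.751
grasp_force: 46.2
d [  24.6 -127.1   -1.4] rot [-0.001  0.003  0.   ] f [-0.9  0.5 -3.9] w 0.751 t 12.7333
d [  24.8 -127.    83.1] rot [-0.001  0.003  0.   ] f [-0.9  0.5 -3.9] w 0.751 t 12.7333
```

```bash
python3 inch.py '{"deltas": [[24, -127, 0, 0, 0, 0], [24, -127, 0, 0, 0, 0], [24, -127, 0, 0, 0, 0], [24, -127, 0, 0, 0, 0], [24, -127, 10, 0, 0, 0], [24, -127, 40, 0, 0, 0], [24, -127, 65, 0, 0, 0], [24, -127, 78, 0, 0, 0], [24, -127, 82, 0, 0, 0], [24, -127, 84, 0, 0, 0], [24, -127, 84, 0, 0, 0], [24, -127, 84, 0, 0, 0]]}'; python3 inch.py '{"deltas": [[0, 0, 0, 0, 0, 0], [0, 0, 0, 0, 0, 0], [0, 0, 0, 0, 0, 0], [0, 0, 0, 0, 0, 0]]}' 1.0;  python3 inch.py '{"deltas": [[0, 0, -40, 0, 0, 0], [0, 0, -80, 0, 0, 0], [0, 0, -120, 0, 0, 0], [40, 0, -160, 0, 0, 0], [80, 40, -200, 0, 0, 0], [120, 80, -200, 0, 0, 0], [160, 120, -200, 0, 0, 0], [160, 160, -200, 0, 0, 0], [160, 180, -200, 0, 0, 0], [160, 180, -200, 0, 0, 0]]}'
cat > prof3.py <<'E'
from h import *
caps=look('p3')[:1]; tl=[]
for n,z,v,L in(('base6',6,(504.5,-15.4,0,.162),(164,79)),('base12',12,(504.5,-15.4,0,.162),(104,54)),('old',68,(499,-144,0,.163),(148,63)),('lid',16,(457,-283,0,.278),(148,63)),('fresh',46,(504,238.2,0,.142),(150,65)),('fresh',58,(504,238.2,0,.142),(140,55))):
    for c in caps:
        I=rectify(c,np.ascontiguousarray(c["image"][:,:,::-1]),z,v[0],v[1],v[3],k=2)
        cv2.rectangle(I,(int(200-L[0]),int(100-L[1])),(int(200+L[0]),int(100+L[1])),(0,0,255),1)
        if n in('old','lid'):
          for sx in(-74,74):
            for sy in(-32,32):cv2.drawMarker(I,(200+sx,100+sy),(0,255,0),cv2.MARKER_CROSS,8)
        tl.append(I)
cv2.imwrite("pics/rect3.png",np.vstack([np.hstack(tl[i:i+2]) for i in(0,2,4)]))
E
python3 prof3.py
```

```text
time_s: 13.73
tool_pos: [497.5, -141.8, 17.9]
tool_rot: [-0.083, 0.997, 0.002, -0.003]
ft_force: [-8.7, 2.8, 14.7]
width: 0.75
grasp_force: 49.3
time_s: 14.07
tool_pos: [499.6, -143.9, 17.8]
tool_rot: [-0.082, 0.997, 0.0, -0.0]
ft_force: [0.5, -0.4, -1.3]
width: 1.0
grasp_force: 0.0
time_s: 14.9
tool_pos: [311.0, 8.7, 218.2]
tool_rot: [-0.081, 0.997, 0.0, 0.0]
ft_force: [-0.3, -0.9, 0.4]
width: 1.002
grasp_force: 0.0
```

View pics/rect3.png

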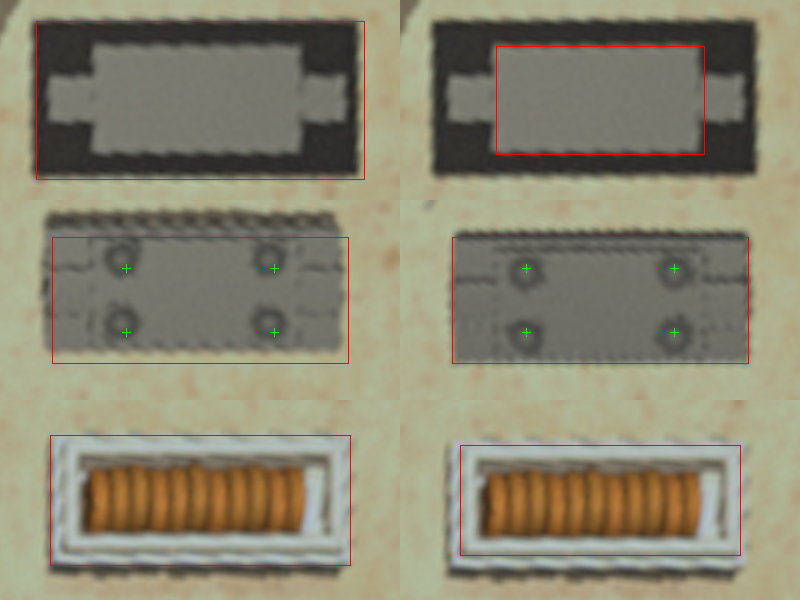

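The base rectifies to about (502.4, -14.7), the same as the old box had, so the camera reads about (-2, +1.3) mm from the robot. The fresh box is at camera (504, 237.7). I grasp it next.

```bash
python3 -c "
from h import *
to(506,236.4,180,.142)"
```

```text
d [-229.6  191.2   38.8] rot [0.    0.002 0.025] f [ 0.4 -0.3  0.3] w 0.999 t 15.0
```

```bash
python3 inch.py '{"deltas": [[-229.6, 191, 39, 0, 0, 0.025], [-229.6, 191, 39, 0, 0, 0.025], [-229.6, 191, 39, 0, 0, 0.025], [-229.6, 191, 39, 0, 0, 0.025], [-229.6, 191, 39, 0, 0, 0.025], [-229.6, 191, 39, 0, 0, 0.025], [-229.6, 191, 39, 0, 0, 0.025], [-229.6, 191, 39, 0, 0, 0.025], [-229.6, 191, 39, 0, 0, 0.025], [-229.6, 191, 39, 0, 0, 0.025], [-229.6, 191, 39, 0, 0, 0.025], [-229.6, 191, 39, 0, 0, 0.025]]}';python3 inch.py '{"deltas": [[0, 0, 0, 0, 0, 0], [0, 0, 0, 0, 0, 0], [0, 0, 0, 0, 0, 0]]}'; python3 -c "
from h import *
to(506,236.4,18,.142)"
```

```text
time_s: 16.0
tool_pos: [508.0, 231.7, 179.9]
tool_rot: [-0.068, 0.998, -0.0, 0.0]
ft_force: [0.6, 0.7, -0.6]
width: 0.999
grasp_force: 0.0
time_s: 16.25
tool_pos: [508.1, 232.3, 179.9]
tool_rot: [-0.069, 0.998, 0.0, 0.0]
ft_force: [-0.0, 0.5, -0.0]
width: 1.0
grasp_force: 0.0
d [  1.7   4.3 161.9] rot [ 0.     0.001 -0.004] f [-0.   0.5 -0. ] w 1.0 t 16.25
```

```bash
python3 inch.py '{"deltas": [[1.7, 4.3, 40, 0, 0, 0], [1.7, 4.3, 80, 0, 0, 0], [1.7, 4.3, 120, 0, 0, 0], [1.7, 4.3, 145, 0, 0, 0], [1.7, 4.3, 152, 0, 0, 0], [1.7, 4.3, 152, 0, 0, 0], [1.7, 4.3, 152, 0, 0, 0], [1.7, 4.3, 152, 0, 0, 0], [1.7, 4.3, 152, 0, 0, 0], [1.7, 4.3, 152, 0, 0, 0]]}'; python3 -c "
from h import *
to(506,236.4,18.5,.142)"
```

```text
time_s: 17.08
tool_pos: [507.5, 237.2, 29.5]
tool_rot: [-0.069, 0.998, 0.0, 0.002]
ft_force: [-0.2, -0.2, 0.1]
width: 0.996
grasp_force: 0.0
d [ 1.6 -0.6 11. ] rot [ 0.     0.004 -0.004] f [-0.2 -0.2  0.1] w 0.996 t 17.0833
```

```bash
python3 inch.py '{"deltas": [[1.6, -0.6, 11, 0, 0, 0], [1.6, -0.6, 11, 0, 0, 0], [1.6, -0.6, 11, 0, 0, 0], [1.6, -0.6, 11, 0, 0, 0]]}'; python3 inch.py '{"deltas": [[0, 0, 0, 0, 0, 0], [0, 0, 0, 0, 0, 0], [0, 0, 0, 0, 0, 0], [0, 0, 0, 0, 0, 0], [0, 0, 0, 0, 0, 0], [0, 0, 0, 0, 0, 0], [0, 0, 0, 0, 0, 0], [0, 0, 0, 0, 0, 0]]}' 0.0 40; python3 inch.py '{"deltas": [[0, 0, -10, 0, 0, 0], [0, 0, -40, 0, 0, 0], [0, 0, -80, 0, 0, 0], [0, 0, -90, 0, 0, 0], [0, 0, -90, 0, 0, 0], [0, 0, -90, 0, 0, 0], [0, 0, -90, 0, 0, 0], [0, 0, -90, 0, 0, 0]]}'; python3 -c "
from h import *
to(504.3,-15.7,108,.163)"
```

```text
time_s: 17.42
tool_pos: [504.1, 235.9, 16.1]
tool_rot: [-0.069, 0.998, -0.0, -0.0]
ft_force: [0.5, -0.2, 0.3]
width: 1.001
grasp_force: 0.0
time_s: 18.08
tool_pos: [504.9, 236.1, 16.9]
tool_rot: [-0.069, 0.998, 0.0, 0.001]
ft_force: [1.0, 0.5, 3.8]
width: 0.756
grasp_force: 44.4
time_s: 18.75
tool_pos: [502.3, 235.5, 103.7]
tool_rot: [-0.069, 0.998, -0.0, -0.003]
ft_force: [-0.4, -0.5, -3.5]
width: 0.751
grasp_force: 46.3
d [  32.7 -249.1   -4.1] rot [-0.    -0.005 -0.025] f [-0.4 -0.5 -3.5] w 0.751 t 18.75
```

```bash
python3 inch.py '{"deltas": [[33.8, -249, -2, 0, 0, -0.025], [33.8, -249, -2, 0, 0, -0.025], [33.8, -249, -2, 0, 0, -0.025], [33.8, -249, -2, 0, 0, -0.025], [33.8, -249, -2, 0, 0, -0.025], [33.8, -249, -2, 0, 0, -0.025], [33.8, -249, -2, 0, 0, -0.025], [33.8, -249, -2, 0, 0, -0.025], [33.8, -249, -2, 0, 0, -0.025], [33.8, -249, -2, 0, 0, -0.025], [33.8, -249, -2, 0, 0, -0.025], [33.8, -249, -2, 0, 0, -0.025]]}'; python3 inch.py '{"deltas": [[0, 0, 20, 0, 0, 0], [0, 0, 50, 0, 0, 0], [0, 0, 58, 0, 0, 0], [0, 0, 60, 0, 0, 0], [0, 0, 60, 0, 0, 0], [0, 0, 60, 0, 0, 0], [0, 0, 60, 0, 0, 0], [0, 0, 60, 0, 0, 0]]}'; python3 -c "
from h import *
to(503.2,-15.9,23,.163)"
```

```text
time_s: 19.75
tool_pos: [505.0, -13.9, 108.1]
tool_rot: [-0.083, 0.997, 0.0, -0.0]
ft_force: [0.5, -0.8, -2.7]
width: 0.756
grasp_force: 46.8
time_s: 20.42
tool_pos: [506.4, -15.5, 49.9]
tool_rot: [-0.082, 0.997, -0.0, 0.001]
ft_force: [-0.3, -0.0, -3.3]
width: 0.753
grasp_force: 46.8
d [ 3.3  0.2 26.9] rot [-0.001  0.002  0.   ] f [-0.3 -0.  -3.3] w 0.753 t 20.4167
```

```bash
python3 inch.py '{"deltas": [[3.3, 0.2, 8, 0, 0, 0], [3.3, 0.2, 14, 0, 0, 0], [3.3, 0.2, 14, 0, 0, 0], [3.3, 0.2, 14, 0, 0, 0], [3.3, 0.2, 14, 0, 0, 0], [3.3, 0.2, 14, 0, 0, 0], [3.3, 0.2, 14, 0, 0, 0], [3.3, 0.2, 14, 0, 0, 0]]}'; python3 -c "
from h import *
to(503.2,-15.9,23,.163);to(503.2,-15.9,23,.163)"
```

```text
time_s: 21.08
tool_pos: [502.1, -15.7, 34.7]
tool_rot: [-0.082, 0.997, -0.0, 0.0]
ft_force: [0.1, -0.5, -3.6]
width: 0.752
grasp_force: 46.9
d [-1.  -0.4 11.7] rot [-0.  0.  0.] f [ 0.1 -0.5 -3.6] w 0.752 t 21.0833
d [-1.  -0.4 11.7] rot [-0.  0.  0.] f [ 0.1 -0.5 -3.6] w 0.752 t 21.0833
```

```bash
python3 inch.py '{"deltas": [[-1, -0.4, 2, 0, 0, 0], [-1, -0.4, 4, 0, 0, 0], [-1, -0.4, 6, 0, 0, 0], [-1, -0.4, 8, 0, 0, 0], [-1, -0.4, 9, 0, 0, 0], [-1, -0.4, 10, 0, 0, 0], [-1, -0.4, 10, 0, 0, 0], [-1, -0.4, 10, 0, 0, 0]]}'; python3 inch.py '{"deltas": [[0, 0, 1, 0, 0, 0], [0, 0, 1.5, 0, 0, 0], [0, 0, 1.5, 0, 0, 0], [0, 0, 1.5, 0, 0, 0]]}'
```

```text
time_s: 21.75
tool_pos: [503.0, -15.8, 24.4]
tool_rot: [-0.081, 0.997, 0.0, -0.0]
ft_force: [-0.1, 0.7, -2.7]
width: 0.752
grasp_force: 46.9
time_s: 22.08
tool_pos: [503.1, -15.9, 23.1]
tool_rot: [-0.082, 0.997, -0.0, 0.0]
ft_force: [0.3, 0.6, -3.5]
width: 0.75
grasp_force: 47.1
```

```bash
python3 inch.py '{"deltas": [[0, 0, 0.7, 0, 0, 0], [0, 0, 1.4, 0, 0, 0], [0, 0, 1.4, 0, 0, 0], [0, 0, 1.4, 0, 0, 0]]}'; python3 inch.py '{"deltas": [[0, 0, 0.8, 0, 0, 0], [0, 0, 1.6, 0, 0, 0], [0, 0, 1.6, 0, 0, 0], [0, 0, 1.6, 0, 0, 0]]}'
```

```text
time_s: 22.42
tool_pos: [503.2, -15.9, 22.8]
tool_rot: [-0.082, 0.997, -0.0, -0.0]
ft_force: [-5.1, 1.3, 9.7]
width: 0.753
grasp_force: 48.6
time_s: 22.75
tool_pos: [503.3, -15.9, 22.7]
tool_rot: [-0.082, 0.997, -0.0, -0.001]
ft_force: [-11.7, 1.6, 22.6]
width: 0.752
grasp_force: 50.3
```

```bash
python3 inch.py '{"deltas": [[0, 0, -2.5, 0, 0, 0], [0, 0, -2.5, 0, 0, 0], [0, 0, -2.5, 0, 0, 0]]}'; python3 inch.py '{"deltas": [[0, 0, 0, 0, 0, 0], [0, 0, 0, 0, 0, 0], [0, 0, 0, 0, 0, 0], [0, 0, 0, 0, 0, 0]]}' 1.0; python3 inch.py '{"deltas": [[0, 0, -40, 0, 0, 0], [0, 0, -80, 0, 0, 0], [0, 0, -120, 0, 0, 0], [40, 0, -160, 0, 0, 0], [80, 0, -180, 0, 0, 0], [120, 0, -180, 0, 0, 0], [160, 0, -180, 0, 0, 0], [180, 0, -180, 0, 0, 0], [180, 0, -180, 0, 0, 0], [180, 0, -180, 0, 0, 0]]}'
cat > prof4.py <<'E'
from h import *
caps=look('p4')[:1]; tl=[]
for n,z,v,L in(('fresh',52,(502.2,-14.7,6,.163),(150,65)),('fresh',64,(502.2,-14.7,6,.163),(140,55)),('lid',16,(457,-283,0,.278),(148,63)),('lid',22,(457,-283,0,.278),(104,54))):
    for c in caps:
        I=rectify(c,np.ascontiguousarray(c["image"][:,:,::-1]),z,v[0],v[1],v[3],k=2)
        cv2.rectangle(I,(int(200-L[0]),int(100-L[1])),(int(200+L[0]),int(100+L[1])),(0,0,255),1)
        if n in('old','lid'):
          for sx in(-74,74):
            for sy in(-32,32):cv2.drawMarker(I,(200+sx,100+sy),(0,255,0),cv2.MARKER_CROSS,8)
        tl.append(I)
cv2.imwrite("pics/rect4.png",np.vstack([np.hstack(tl[i:i+2]) for i in(0,2)]))
E
python3 prof4.py
```

```text
time_s: 23.0
tool_pos: [503.5, -16.0, 22.9]
tool_rot: [-0.082, 0.997, -0.0, 0.0]
ft_force: [-0.2, 0.8, 2.4]
width: 0.753
grasp_force: 47.6
time_s: 23.33
tool_pos: [503.0, -15.9, 22.4]
tool_rot: [-0.082, 0.997, -0.0, -0.0]
ft_force: [0.3, 0.8, -0.3]
width: 1.002
grasp_force: 0.0
time_s: 24.17
tool_pos: [325.0, -45.4, 202.8]
tool_rot: [-0.081, 0.997, -0.001, 0.001]
ft_force: [0.6, -0.3, -0.2]
width: 0.999
grasp_force: 0.0
```

View pics/rect4.png

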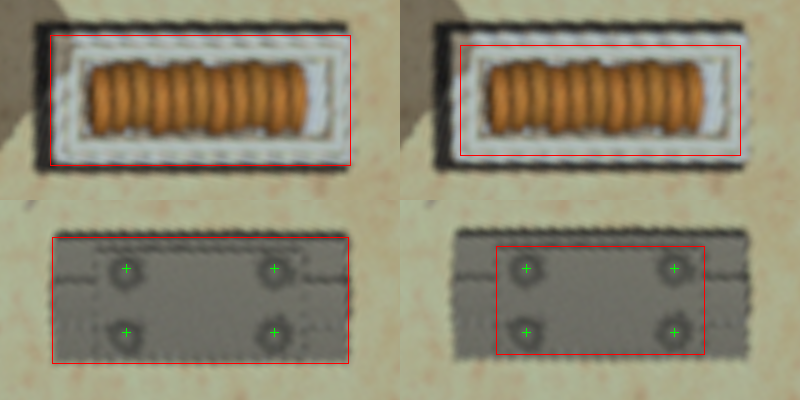

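The fresh box sits where the base pose predicts, with its edges within about 1 px. The lid lugs at (527,269) and (674,333) put the lid at camera (457, -283). I'll grasp the lid now.

```bash
python3 -c "
from h import *
to(458.9,-284.3,120,.278)"
```

```text
d [ -92.2 -257.4   83. ] rot [-0.001  0.001 -0.115] f [-0.7 -0.4 -0.2] w 0.998 t 24.2667
```

```bash
python3 inch.py '{"deltas": [[-92, -257, 40, 0, 0, -0.115], [-92, -257, 40, 0, 0, -0.115], [-92, -257, 60, 0, 0, -0.115], [-92, -257, 83, 0, 0, -0.115], [-92, -257, 83, 0, 0, -0.115], [-92, -257, 83, 0, 0, -0.115], [-92, -257, 83, 0, 0, -0.115], [-92, -257, 83, 0, 0, -0.115], [-92, -257, 83, 0, 0, -0.115], [-92, -257, 83, 0, 0, -0.115], [-92, -257, 83, 0, 0, -0.115], [-92, -257, 83, 0, 0, -0.115]]}'; python3 -c "
from h import *
to(458.9,-284.3,25,.278)"
```

```text
time_s: 25.27
tool_pos: [458.4, -283.0, 120.4]
tool_rot: [-0.139, 0.99, -0.001, 0.001]
ft_force: [0.7, -0.4, -0.2]
width: 1.0
grasp_force: 0.0
d [-0.  -1.2 95.4] rot [-0.001  0.001  0.001] f [ 0.7 -0.4 -0.2] w 1.0 t 25.2667
```

```bash
python3 inch.py '{"deltas": [[0, -1.2, 40, 0, 0, 0], [0, -1.2, 80, 0, 0, 0], [0, -1.2, 95, 0, 0, 0], [0, -1.2, 95, 0, 0, 0], [0, -1.2, 95, 0, 0, 0], [0, -1.2, 95, 0, 0, 0], [0, -1.2, 95, 0, 0, 0], [0, -1.2, 95, 0, 0, 0]]}'; python3 -c "
from h import *
to(458.9,-284.3,-3,.278)"
```

```text
time_s: 25.93
tool_pos: [459.5, -286.0, 26.6]
tool_rot: [-0.139, 0.99, -0.002, 0.001]
ft_force: [-0.3, -0.3, 0.7]
width: 0.996
grasp_force: 0.0
d [ 0.2  1.9 29.6] rot [-0.004  0.002  0.   ] f [-0.3 -0.3  0.7] w 0.996 t 25.9333
```

```bash
python3 inch.py '{"deltas": [[0.2, 1.5, 15, 0, 0, 0], [0.2, 1.5, 25, 0, 0, 0], [0.2, 1.5, 29, 0, 0, 0], [0.2, 1.5, 29, 0, 0, 0], [0.2, 1.5, 29, 0, 0, 0], [0.2, 1.5, 29, 0, 0, 0]]}'; python3 inch.py '{"deltas": [[0, 0, 0, 0, 0, 0], [0, 0, 0, 0, 0, 0], [0, 0, 0, 0, 0, 0], [0, 0, 0, 0, 0, 0], [0, 0, 0, 0, 0, 0], [0, 0, 0, 0, 0, 0], [0, 0, 0, 0, 0, 0], [0, 0, 0, 0, 0, 0]]}' 0.0 25
```

```text
time_s: 26.43
tool_pos: [458.0, -283.9, -4.0]
tool_rot: [-0.139, 0.99, -0.0, 0.0]
ft_force: [0.0, -0.7, 0.6]
width: 1.0
grasp_force: 0.0
time_s: 27.1
tool_pos: [458.1, -284.0, -3.8]
tool_rot: [-0.139, 0.99, -0.001, 0.0]
ft_force: [-1.0, 1.0, 5.6]
width: 0.727
grasp_force: 28.2
```

```bash
python3 inch.py '{"deltas": [[0, 0, -20, 0, 0, 0], [0, 0, -60, 0, 0, 0], [0, 0, -100, 0, 0, 0], [0, 0, -130, 0, 0, 0], [0, 0, -130, 0, 0, 0], [0, 0, -130, 0, 0, 0], [0, 0, -130, 0, 0, 0]]}'; python3 -c "
from h import *
to(503.5,-15.8,110,.163)"
```

```text
time_s: 27.68
tool_pos: [456.9, -282.7, 124.2]
tool_rot: [-0.139, 0.99, 0.001, -0.001]
ft_force: [-0.1, 0.4, -1.9]
width: 0.729
grasp_force: 28.2
d [-118.1  243.8   14.5] rot [ 0.002 -0.001  0.115] f [-0.1  0.4 -1.9] w 0.729 t 27.6833
```

```bash
python3 inch.py '{"deltas": [[-118, 244, 14, 0, 0, 0.115], [-118, 244, 14, 0, 0, 0.115], [-118, 244, 14, 0, 0, 0.115], [-118, 244, 14, 0, 0, 0.115], [-118, 244, 14, 0, 0, 0.115], [-118, 244, 14, 0, 0, 0.115], [-118, 244, 14, 0, 0, 0.115], [-118, 244, 14, 0, 0, 0.115], [-118, 244, 14, 0, 0, 0.115], [-118, 244, 14, 0, 0, 0.115], [-118, 244, 14, 0, 0, 0.115], [-118, 244, 14, 0, 0, 0.115]]}';  python3 -c "
from h import *
to(503.5,-15.8,75,.163)"
```

```text
time_s: 28.68
tool_pos: [503.8, -17.6, 111.1]
tool_rot: [-0.081, 0.997, 0.0, -0.0]
ft_force: [0.6, 0.4, -1.0]
width: 0.734
grasp_force: 28.2
d [ 0.   1.8 36.1] rot [ 0.    -0.001 -0.002] f [ 0.6  0.4 -1. ] w 0.734 t 28.6833
```

```bash
python3 inch.py '{"deltas": [[0, 1.8, 20, 0, 0, -0.002], [0, 1.8, 36, 0, 0, -0.002], [0, 1.8, 36, 0, 0, -0.002], [0, 1.8, 36, 0, 0, -0.002], [0, 1.8, 36, 0, 0, -0.002], [0, 1.8, 36, 0, 0, -0.002], [0, 1.8, 36, 0, 0, -0.002]]}';  python3 -c "
from h import *
to(503.5,-15.8,66,.163)"
```

```text
time_s: 29.27
tool_pos: [504.7, -15.1, 76.6]
tool_rot: [-0.082, 0.997, -0.0, 0.001]
ft_force: [-0.3, -0.4, -0.0]
width: 0.73
grasp_force: 28.2
d [ 1.3 -0.5 10.6] rot [-0.001  0.002  0.002] f [-0.3 -0.4 -0. ] w 0.73 t 29.2667
```

```bash
python3 inch.py '{"deltas": [[1.2, -0.5, 6, 0, 0, 0], [1.2, -0.5, 10, 0, 0, 0], [1.2, -0.5, 10, 0, 0, 0], [1.2, -0.5, 10, 0, 0, 0], [1.2, -0.5, 10, 0, 0, 0], [1.2, -0.5, 10, 0, 0, 0]]}';  python3 -c "
from h import *
to(503.5,-15.8,49,.163)"
```

```text
time_s: 29.77
tool_pos: [502.8, -15.4, 65.5]
tool_rot: [-0.083, 0.997, -0.0, 0.0]
ft_force: [-0.3, 0.4, -1.2]
width: 0.729
grasp_force: 28.2
d [-0.6 -0.5 16.5] rot [-0.     0.     0.002] f [-0.3  0.4 -1.2] w 0.729 t 29.7667
```

Lower past the rim in small steps.

```bash
python3 inch.py '{"deltas": [[-0.6, -0.4, 2, 0, 0, 0], [-0.6, -0.4, 4, 0, 0, 0], [-0.6, -0.4, 6, 0, 0, 0], [-0.6, -0.4, 7, 0, 0, 0], [-0.6, -0.4, 7, 0, 0, 0]]}'; python3 inch.py '{"deltas": [[0, 0, 2, 0, 0, 0], [0, 0, 4, 0, 0, 0], [0, 0, 4, 0, 0, 0], [0, 0, 4, 0, 0, 0]]}'
```

```text
time_s: 30.18
tool_pos: [503.2, -15.6, 58.1]
tool_rot: [-0.083, 0.997, 0.0, -0.0]
ft_force: [0.6, -0.1, -0.5]
width: 0.73
grasp_force: 28.2
time_s: 30.52
tool_pos: [503.6, -15.7, 54.5]
tool_rot: [-0.082, 0.997, -0.0, 0.0]
ft_force: [1.6, -0.4, -0.5]
width: 0.731
grasp_force: 28.2
```

```bash
python3 inch.py '{"deltas": [[0, 0, 2, 0, 0, 0], [0, 0, 4, 0, 0, 0], [0, 0, 4.5, 0, 0, 0], [0, 0, 4.5, 0, 0, 0], [0, 0, 4.5, 0, 0, 0]]}'; python3 inch.py '{"deltas": [[0, 0, 1, 0, 0, 0], [0, 0, 2, 0, 0, 0], [0, 0, 3, 0, 0, 0], [0, 0, 3, 0, 0, 0]]}'
```

```text
time_s: 30.93
tool_pos: [503.5, -15.7, 50.0]
tool_rot: [-0.082, 0.997, -0.0, 0.0]
ft_force: [1.5, 0.5, -1.2]
width: 0.727
grasp_force: 28.2
time_s: 31.27
tool_pos: [503.7, -15.9, 48.0]
tool_rot: [-0.083, 0.997, -0.0, -0.0]
ft_force: [-2.9, 0.9, 8.8]
width: 0.731
grasp_force: 29.3
```

```bash
python3 inch.py '{"deltas": [[0, 0, -1.3, 0, 0, 0], [0, 0, -1.3, 0, 0, 0], [0, 0, -1.3, 0, 0, 0]]}'; python3 inch.py '{"deltas": [[0, 0, 0, 0, 0, 0], [0, 0, 0, 0, 0, 0], [0, 0, 0, 0, 0, 0], [0, 0, 0, 0, 0, 0]]}' 1.0; python3 inch.py '{"deltas": [[0, 0, -40, 0, 0, 0], [0, 0, -80, 0, 0, 0], [0, 0, -120, 0, 0, 0], [40, 0, -140, 0, 0, 0], [80, 0, -150, 0, 0, 0], [120, 0, -150, 0, 0, 0], [160, 0, -150, 0, 0, 0], [180, 0, -150, 0, 0, 0], [180, 0, -150, 0, 0, 0], [180, 0, -150, 0, 0, 0]]}'
cat > prof5.py <<'E'
from h import *
caps=look('p5')[:1]; tl=[]
for n,z,v,L in(('lid',74,(502.4,-14.7,6,.163),(104,54)),('old',68,(496.1,-140.4,0,.163),(104,54)),('small',42,(568.5,113.5,0,.163),(70,65)),('small',42,(448.4,112.3,0,.163),(70,65))):
    for c in caps:
        I=rectify(c,np.ascontiguousarray(c["image"][:,:,::-1]),z,v[0],v[1],v[3],k=2)
        cv2.rectangle(I,(int(200-L[0]),int(100-L[1])),(int(200+L[0]),int(100+L[1])),(0,0,255),1)
        for sx in(-74,74) if n!='small' else (0,):
            for sy in(-32,32):cv2.drawMarker(I,(200+sx,100+sy),(0,255,0),cv2.MARKER_CROSS,8)
        tl.append(I)
cv2.imwrite("pics/rect5.png",np.vstack([np.hstack(tl[i:i+2]) for i in(0,2)]))
E
python3 prof5.py
```

```text
time_s: 31.52
tool_pos: [503.5, -15.7, 48.3]
tool_rot: [-0.083, 0.997, -0.0, 0.0]
ft_force: [1.6, 0.6, 1.2]
width: 0.73
grasp_force: 28.5
time_s: 31.85
tool_pos: [503.0, -15.6, 48.0]
tool_rot: [-0.083, 0.997, 0.0, -0.0]
ft_force: [-0.2, -0.3, 0.6]
width: 1.003
grasp_force: 0.0
time_s: 32.68
tool_pos: [325.6, -45.5, 198.4]
tool_rot: [-0.082, 0.997, -0.0, 0.001]
ft_force: [-0.2, -0.0, 0.3]
width: 1.003
grasp_force: 0.0
```

View pics/rect5.png

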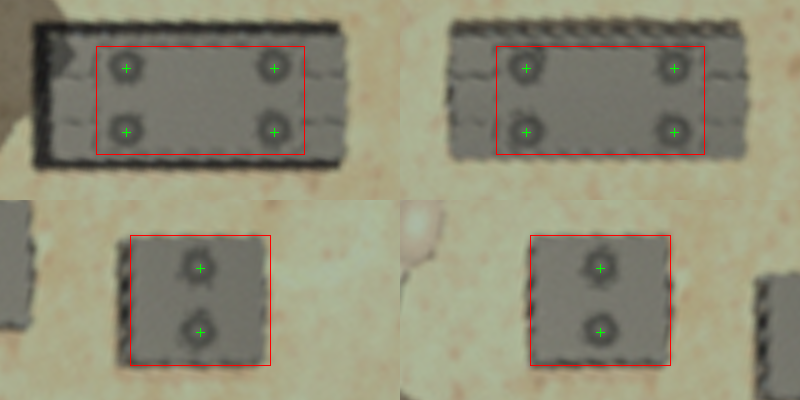

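The lid lugs at (126,68) and (273,68) sit on their predicted marks, so the lid is home. The old box is at camera (495.7, -140.1). I grasp it.

```bash
python3 -c "
from h import *
to(497.6,-141.5,140,.163)"
```

```text
d [-153.  -123.    58.6] rot [-0.     0.001  0.002] f [ 0.3 -0.1  0.4] w 0.999 t 32.7833
```

```bash
python3 inch.py '{"deltas": [[-153, -123, 20, 0, 0, 0], [-153, -123, 58, 0, 0, 0], [-153, -123, 58, 0, 0, 0], [-153, -123, 58, 0, 0, 0], [-153, -123, 58, 0, 0, 0], [-153, -123, 58, 0, 0, 0], [-153, -123, 58, 0, 0, 0], [-153, -123, 58, 0, 0, 0], [-153, -123, 58, 0, 0, 0], [-153, -123, 58, 0, 0, 0]]}'; python3 inch.py '{"deltas": [[0, 0, 40, 0, 0, 0], [0, 0, 80, 0, 0, 0], [0, 0, 100, 0, 0, 0], [0, 0, 105, 0, 0, 0], [0, 0, 105, 0, 0, 0], [0, 0, 105, 0, 0, 0], [0, 0, 105, 0, 0, 0], [0, 0, 105, 0, 0, 0]]}'; python3 -c "
from h import *
to(497.6,-141.5,18,.163)"
```

```text
time_s: 33.62
tool_pos: [497.2, -141.1, 141.6]
tool_rot: [-0.083, 0.997, -0.001, 0.001]
ft_force: [-0.4, 0.3, 0.5]
width: 1.001
grasp_force: 0.0
time_s: 34.28
tool_pos: [498.6, -142.3, 37.6]
tool_rot: [-0.083, 0.997, -0.001, 0.002]
ft_force: [-1.3, 0.8, -0.5]
width: 0.999
grasp_force: 0.0
d [ 0.9  1.  19.6] rot [-0.003  0.004  0.002] f [-1.3  0.8 -0.5] w 0.999 t 34.2833
```

```bash
python3 inch.py '{"deltas": [[0.9, 1, 10, 0, 0, 0], [0.9, 1, 18, 0, 0, 0], [0.9, 1, 19, 0, 0, 0], [0.9, 1, 19, 0, 0, 0], [0.9, 1, 19, 0, 0, 0], [0.9, 1, 19, 0, 0, 0]]}'; python3 inch.py '{"deltas": [[0, 0, 0, 0, 0, 0], [0, 0, 0, 0, 0, 0], [0, 0, 0, 0, 0, 0], [0, 0, 0, 0, 0, 0], [0, 0, 0, 0, 0, 0], [0, 0, 0, 0, 0, 0], [0, 0, 0, 0, 0, 0], [0, 0, 0, 0, 0, 0]]}' 0.0 40; python3 inch.py '{"deltas": [[0, 0, -10, 0, 0, 0], [0, 0, -40, 0, 0, 0], [0, 0, -80, 0, 0, 0], [0, 0, -120, 0, 0, 0], [0, 0, -125, 0, 0, 0], [0, 0, -125, 0, 0, 0], [0, 0, -125, 0, 0, 0], [0, 0, -125, 0, 0, 0]]}'; python3 -c "
from h import *
to(504,-15.8,142,.163)"
```

```text
time_s: 34.78
tool_pos: [496.0, -140.7, 16.3]
tool_rot: [-0.082, 0.997, -0.0, 0.0]
ft_force: [0.7, 0.3, -0.1]
width: 0.998
grasp_force: 0.0
time_s: 35.45
tool_pos: [496.6, -140.9, 16.8]
tool_rot: [-0.083, 0.997, -0.0, 0.001]
ft_force: [0.6, 0.6, 5.0]
width: 0.755
grasp_force: 44.3
time_s: 36.12
tool_pos: [493.9, -139.5, 138.5]
tool_rot: [-0.083, 0.997, 0.002, -0.002]
ft_force: [-0.2, -0.0, -4.4]
width: 0.748
grasp_force: 46.4
d [-30.3 120.3  -3.2] rot [ 0.004 -0.005  0.002] f [-0.2 -0.  -4.4] w 0.748 t 36.1167
```

```bash
python3 inch.py '{"deltas": [[-29.5, 120.3, 0, 0, 0, 0.002], [-29.5, 120.3, 0, 0, 0, 0.002], [-29.5, 120.3, 0, 0, 0, 0.002], [-29.5, 120.3, 0, 0, 0, 0.002], [-29.5, 120.3, 0, 0, 0, 0.002], [-29.5, 120.3, 0, 0, 0, 0.002], [-29.5, 120.3, 0, 0, 0, 0.002], [-29.5, 120.3, 0, 0, 0, 0.002], [-29.5, 120.3, 0, 0, 0, 0.002]]}'; python3 inch.py '{"deltas": [[0, 0, 15, 0, 0, 0], [0, 0, 30, 0, 0, 0], [0, 0, 35, 0, 0, 0], [0, 0, 35, 0, 0, 0], [0, 0, 35, 0, 0, 0], [0, 0, 35, 0, 0, 0], [0, 0, 35, 0, 0, 0]]}'; python3 -c "
from h import *
to(503.2,-15.8,95,.163)"
```

```text
time_s: 36.87
tool_pos: [505.1, -18.1, 141.0]
tool_rot: [-0.081, 0.997, 0.0, -0.0]
ft_force: [0.9, -0.4, -2.7]
width: 0.749
grasp_force: 46.7
time_s: 37.45
tool_pos: [506.0, -17.4, 107.3]
tool_rot: [-0.081, 0.997, -0.0, 0.001]
ft_force: [0.2, 0.2, -3.2]
width: 0.749
grasp_force: 46.5
d [ 2.5  2.  12.3] rot [-0.001  0.002  0.   ] f [ 0.2  0.2 -3.2] w 0.749 t 37.45
```

```bash
python3 inch.py '{"deltas": [[2.5, 2, 6, 0, 0, 0], [2.5, 2, 11, 0, 0, 0], [2.5, 2, 11, 0, 0, 0], [2.5, 2, 11, 0, 0, 0], [2.5, 2, 11, 0, 0, 0], [2.5, 2, 11, 0, 0, 0], [2.5, 2, 11, 0, 0, 0]]}'; python3 -c "
from h import *
to(503.2,-15.8,85,.163)"
```

```text
time_s: 38.03
tool_pos: [502.7, -15.6, 95.5]
tool_rot: [-0.082, 0.997, -0.0, 0.0]
ft_force: [0.1, 0.8, -3.1]
width: 0.752
grasp_force: 46.7
d [-0.5 -0.3 10.5] rot [-0.  0.  0.] f [ 0.1  0.8 -3.1] w 0.752 t 38.0333
```

```bash
python3 inch.py '{"deltas": [[-0.4, -0.3, 2, 0, 0, 0], [-0.4, -0.3, 4, 0, 0, 0], [-0.4, -0.3, 6, 0, 0, 0], [-0.4, -0.3, 8, 0, 0, 0], [-0.4, -0.3, 9, 0, 0, 0], [-0.4, -0.3, 9, 0, 0, 0], [-0.4, -0.3, 9, 0, 0, 0]]}'; python3 inch.py '{"deltas": [[0, 0, 1, 0, 0, 0], [0, 0, 2, 0, 0, 0], [0, 0, 2, 0, 0, 0], [0, 0, 2, 0, 0, 0]]}'
```

```text
time_s: 38.62
tool_pos: [503.0, -16.0, 86.3]
tool_rot: [-0.081, 0.997, -0.0, 0.0]
ft_force: [0.3, -1.3, -2.6]
width: 0.751
grasp_force: 46.8
time_s: 38.95
tool_pos: [503.4, -16.1, 85.0]
tool_rot: [-0.082, 0.997, -0.0, 0.001]
ft_force: [-0.8, -3.0, 3.7]
width: 0.754
grasp_force: 47.5
```

```bash
python3 inch.py '{"deltas": [[0, 0, 1, 0, 0, 0], [0, 0, 1, 0, 0, 0], [0, 0, 1, 0, 0, 0]]}'; python3 inch.py '{"deltas": [[0, 0, -2, 0, 0, 0], [0, 0, -2, 0, 0, 0], [0, 0, -2, 0, 0, 0]]}'; python3 inch.py '{"deltas": [[0, 0, 0, 0, 0, 0], [0, 0, 0, 0, 0, 0], [0, 0, 0, 0, 0, 0], [0, 0, 0, 0, 0, 0]]}' 1.0; python3 inch.py '{"deltas": [[0, 0, -40, 0, 0, 0], [0, 0, -80, 0, 0, 0], [0, 0, -100, 0, 0, 0], [40, 0, -100, 0, 0, 0], [80, 0, -100, 0, 0, 0], [120, 0, -100, 0, 0, 0], [160, 0, -100, 0, 0, 0], [180, 0, -100, 0, 0, 0], [180, 0, -100, 0, 0, 0], [180, 0, -100, 0, 0, 0]]}'
cat > prof6.py <<'E'
from h import *
caps=look('p6'); c=caps[0]
I=[rectify(c,np.ascontiguousarray(c["image"][:,:,::-1]),z,502.3,-14.6,.163,k=2) for z in(136,)]
I=I[0]
for sx in(-74,74):
    for sy in(-32,32):cv2.drawMarker(I,(200+sx,100+sy),(0,255,0),cv2.MARKER_CROSS,8)
s=caps[1]["image"][180:290,180:300,::-1]
cv2.imwrite("pics/rect6.png",np.hstack([cv2.resize(I,(480,240)),cv2.resize(s,(262,240),interpolation=cv2.INTER_CUBIC)]))
to(450.4,111,120,.163)
E
python3 prof6.py
```

```text
time_s: 39.2
tool_pos: [503.6, -16.2, 84.7]
tool_rot: [-0.082, 0.997, -0.001, 0.001]
ft_force: [-2.6, -2.8, 9.3]
width: 0.755
grasp_force: 48.4
time_s: 39.45
tool_pos: [503.1, -15.8, 85.3]
tool_rot: [-0.082, 0.997, -0.0, 0.0]
ft_force: [1.2, -2.6, 0.4]
width: 0.756
grasp_force: 47.0
time_s: 39.78
tool_pos: [502.7, -15.5, 85.0]
tool_rot: [-0.082, 0.997, 0.0, -0.0]
ft_force: [-0.5, -0.0, -0.4]
width: 1.002
grasp_force: 0.0
time_s: 40.62
tool_pos: [325.3, -45.1, 185.5]
tool_rot: [-0.081, 0.997, -0.0, 0.001]
ft_force: [-0.0, -0.0, -0.8]
width: 0.999
grasp_force: 0.0
d [-148.   133.8   65.7] rot [-0.     0.001  0.   ] f [0.4 0.1 0.6] w 1.0 t 40.7167
```

View pics/rect6.png

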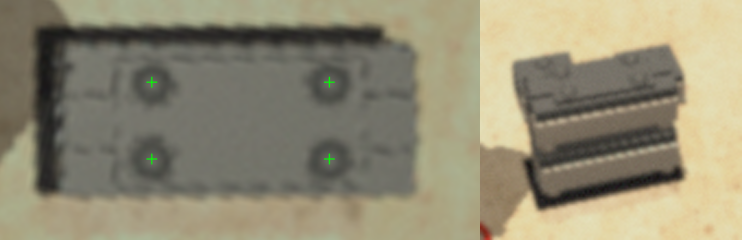

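The old box's lugs fall on the marks and the stack looks level in the side view. Now the small boxes.

```bash
python3 inch.py '{"deltas": [[-148, 134, 20, 0, 0, 0], [-148, 134, 60, 0, 0, 0], [-148, 134, 65, 0, 0, 0], [-148, 134, 65, 0, 0, 0], [-148, 134, 65, 0, 0, 0], [-148, 134, 65, 0, 0, 0], [-148, 134, 65, 0, 0, 0], [-148, 134, 65, 0, 0, 0], [-148, 134, 65, 0, 0, 0], [-148, 134, 65, 0, 0, 0]]}'; python3 inch.py '{"deltas": [[0, 0, 40, 0, 0, 0], [0, 0, 80, 0, 0, 0], [0, 0, 100, 0, 0, 0], [0, 0, 105, 0, 0, 0], [0, 0, 105, 0, 0, 0], [0, 0, 105, 0, 0, 0], [0, 0, 105, 0, 0, 0], [0, 0, 105, 0, 0, 0]]}'; python3 -c "
from h import *
to(450.4,111.2,-2.5,.163)"
```

```text
time_s: 41.55
tool_pos: [450.0, 110.5, 121.4]
tool_rot: [-0.081, 0.997, -0.0, 0.001]
ft_force: [0.0, 0.3, -0.6]
width: 1.001
grasp_force: 0.0
time_s: 42.22
tool_pos: [451.4, 111.1, 17.3]
tool_rot: [-0.081, 0.997, -0.0, 0.002]
ft_force: [0.5, -1.0, 0.5]
width: 0.997
grasp_force: 0.0
d [ 1.1  0.2 19.8] rot [-0.001  0.004 -0.   ] f [ 0.5 -1.   0.5] w 0.997 t 42.2167
```

```bash
python3 inch.py '{"deltas": [[0.5, 0, 10, 0, 0, 0], [0.5, 0, 18, 0, 0, 0], [0.5, 0, 19, 0, 0, 0], [0.5, 0, 19, 0, 0, 0], [0.5, 0, 19, 0, 0, 0], [0.5, 0, 19, 0, 0, 0]]}'; python3 inch.py '{"deltas": [[0, 0, 0, 0, 0, 0], [0, 0, 0, 0, 0, 0], [0, 0, 0, 0, 0, 0], [0, 0, 0, 0, 0, 0], [0, 0, 0, 0, 0, 0], [0, 0, 0, 0, 0, 0], [0, 0, 0, 0, 0, 0], [0, 0, 0, 0, 0, 0]]}' 0.0 25; python3 inch.py '{"deltas": [[0, 0, -10, 0, 0, 0], [0, 0, -40, 0, 0, 0], [0, 0, -80, 0, 0, 0], [0, 0, -120, 0, 0, 0], [0, 0, -160, 0, 0, 0], [0, 0, -175, 0, 0, 0], [0, 0, -175, 0, 0, 0], [0, 0, -175, 0, 0, 0], [0, 0, -175, 0, 0, 0], [0, 0, -175, 0, 0, 0]]}'; python3 -c "
from h import *
to(467.4,-21.6,170,.163)"
```

```text
time_s: 42.72
tool_pos: [449.2, 111.2, -3.7]
tool_rot: [-0.082, 0.997, -0.0, 0.0]
ft_force: [-0.6, -0.5, -0.2]
width: 0.996
grasp_force: 0.0
time_s: 43.38
tool_pos: [449.4, 111.2, -3.4]
tool_rot: [-0.082, 0.997, -0.0, 0.0]
ft_force: [-1.4, -0.1, 5.1]
width: 0.758
grasp_force: 28.9
time_s: 44.22
tool_pos: [447.2, 111.2, 168.8]
tool_rot: [-0.081, 0.997, 0.0, -0.003]
ft_force: [0.2, -0.5, -2.3]
width: 0.759
grasp_force: 29.4
d [   1.6 -134.3   -1.3] rot [ 0.001 -0.005  0.   ] f [ 0.2 -0.5 -2.3] w 0.759 t 44.2167
```

```bash
python3 inch.py '{"deltas": [[2.2, -134.3, 0, 0, 0, 0], [2.2, -134.3, 0, 0, 0, 0], [2.2, -134.3, 0, 0, 0, 0], [2.2, -134.3, 0, 0, 0, 0], [2.2, -134.3, 0, 0, 0, 0], [2.2, -134.3, 0, 0, 0, 0], [2.2, -134.3, 0, 0, 0, 0], [2.2, -134.3, 0, 0, 0, 0], [2.2, -134.3, 0, 0, 0, 0]]}'; python3 inch.py '{"deltas": [[0, 0, 12, 0, 0, 0], [0, 0, 20, 0, 0, 0], [0, 0, 20, 0, 0, 0], [0, 0, 20, 0, 0, 0], [0, 0, 20, 0, 0, 0], [0, 0, 20, 0, 0, 0]]}'; python3 -c "
from h import *
to(466.8,-21.7,142,.163)"
```

```text
time_s: 44.97
tool_pos: [468.3, -20.5, 170.9]
tool_rot: [-0.082, 0.997, 0.0, -0.0]
ft_force: [-1.2, 0.3, -1.8]
width: 0.753
grasp_force: 29.5
time_s: 45.47
tool_pos: [469.0, -21.7, 151.8]
tool_rot: [-0.082, 0.997, -0.0, 0.0]
ft_force: [-0.0, -0.4, -1.0]
width: 0.751
grasp_force: 29.5
d [2.2 0.4 9.8] rot [-0.     0.001  0.   ] f [-0.  -0.4 -1. ] w 0.751 t 45.4667
```

```bash
python3 inch.py '{"deltas": [[2.2, 0.4, 5, 0, 0, 0], [2.2, 0.4, 9, 0, 0, 0], [2.2, 0.4, 9, 0, 0, 0], [2.2, 0.4, 9, 0, 0, 0], [2.2, 0.4, 9, 0, 0, 0], [2.2, 0.4, 9, 0, 0, 0], [2.2, 0.4, 9, 0, 0, 0]]}'; python3 -c "
from h import *
to(466.8,-21.7,133,.163)"
```

```text
time_s: 46.05
tool_pos: [466.6, -21.7, 142.4]
tool_rot: [-0.082, 0.997, -0.0, 0.0]
ft_force: [-0.1, 0.6, -2.2]
width: 0.755
grasp_force: 29.5
d [-0.2 -0.   9.4] rot [-0.  0.  0.] f [-0.1  0.6 -2.2] w 0.755 t 46.05
```

```bash
python3 inch.py '{"deltas": [[0, 0, 2, 0, 0, 0], [0, 0, 4, 0, 0, 0], [0, 0, 6, 0, 0, 0], [0, 0, 8, 0, 0, 0], [0, 0, 9, 0, 0, 0], [0, 0, 9, 0, 0, 0], [0, 0, 9, 0, 0, 0]]}'; python3 inch.py '{"deltas": [[0, 0, 1, 0, 0, 0], [0, 0, 2, 0, 0, 0], [0, 0, 2, 0, 0, 0], [0, 0, 2, 0, 0, 0]]}'
```

```text
time_s: 46.63
tool_pos: [466.5, -21.7, 133.2]
tool_rot: [-0.082, 0.997, -0.0, -0.0]
ft_force: [0.9, -0.1, -1.4]
width: 0.762
grasp_force: 29.6
time_s: 46.97
tool_pos: [466.8, -21.5, 132.3]
tool_rot: [-0.082, 0.997, 0.0, 0.0]
ft_force: [-3.4, 1.4, 6.8]
width: 0.756
grasp_force: 30.5
```

```bash
python3 inch.py '{"deltas": [[0, 0, -1.3, 0, 0, 0], [0, 0, -1.3, 0, 0, 0], [0, 0, -1.3, 0, 0, 0]]}'; python3 inch.py '{"deltas": [[0, 0, 0, 0, 0, 0], [0, 0, 0, 0, 0, 0], [0, 0, 0, 0, 0, 0], [0, 0, 0, 0, 0, 0]]}' 1.0; python3 inch.py '{"deltas": [[0, 0, -40, 0, 0, 0], [0, 0, -70, 0, 0, 0], [0, 0, -70, 0, 0, 0], [0, 0, -70, 0, 0, 0], [0, 0, -70, 0, 0, 0]]}'; python3 -c "
from h import *
to(569.5,112.3,200,.163)"
```

```text
time_s: 47.22
tool_pos: [466.6, -21.7, 132.6]
tool_rot: [-0.081, 0.997, -0.0, 0.0]
ft_force: [-0.1, 0.4, 0.2]
width: 0.759
grasp_force: 29.6
time_s: 47.55
tool_pos: [466.5, -21.7, 132.6]
tool_rot: [-0.082, 0.997, -0.0, 0.0]
ft_force: [-0.8, 0.9, 0.8]
width: 0.995
grasp_force: 0.0
time_s: 47.97
tool_pos: [466.1, -21.6, 202.0]
tool_rot: [-0.082, 0.997, 0.0, -0.0]
ft_force: [-0.4, -1.1, -0.8]
width: 0.998
grasp_force: 0.0
d [-123.8  115.3    1.9] rot [ 0.    -0.001  0.   ] f [-0.4 -1.1 -0.8] w 0.998 t 47.9667
```

```bash
python3 inch.py '{"deltas": [[-124, 115.3, 0, 0, 0, 0], [-124, 115.3, 0, 0, 0, 0], [-124, 115.3, 0, 0, 0, 0], [-124, 115.3, 0, 0, 0, 0], [-124, 115.3, 0, 0, 0, 0], [-124, 115.3, 0, 0, 0, 0], [-124, 115.3, 0, 0, 0, 0], [-124, 115.3, 0, 0, 0, 0], [-124, 115.3, 0, 0, 0, 0], [-124, 115.3, 0, 0, 0, 0]]}'; python3 inch.py '{"deltas": [[0, 0, 40, 0, 0, 0], [0, 0, 80, 0, 0, 0], [0, 0, 120, 0, 0, 0], [0, 0, 160, 0, 0, 0], [0, 0, 180, 0, 0, 0], [0, 0, 183, 0, 0, 0], [0, 0, 183, 0, 0, 0], [0, 0, 183, 0, 0, 0], [0, 0, 183, 0, 0, 0], [0, 0, 183, 0, 0, 0]]}'; python3 -c "
from h import *
to(569.5,112.3,-2.5,.163)"
```

```text
time_s: 48.8
tool_pos: [569.7, 111.3, 202.7]
tool_rot: [-0.081, 0.997, -0.0, 0.0]
ft_force: [-1.2, -0.2, 0.5]
width: 0.999
grasp_force: 0.0
time_s: 49.63
tool_pos: [572.1, 112.2, 22.1]
tool_rot: [-0.081, 0.997, -0.0, 0.002]
ft_force: [0.1, 0.0, -0.0]
width: 1.002
grasp_force: 0.0
d [ 2.7  0.6 24.6] rot [-0.001  0.005  0.   ] f [ 0.1  0.  -0. ] w 1.002 t 49.6333
```

```bash
python3 inch.py '{"deltas": [[2, 0, 12, 0, 0, 0], [2, 0, 22, 0, 0, 0], [2, 0, 23.5, 0, 0, 0], [2, 0, 23.5, 0, 0, 0], [2, 0, 23.5, 0, 0, 0], [2, 0, 23.5, 0, 0, 0]]}'; python3 inch.py '{"deltas": [[0, 0, 0, 0, 0, 0], [0, 0, 0, 0, 0, 0], [0, 0, 0, 0, 0, 0], [0, 0, 0, 0, 0, 0], [0, 0, 0, 0, 0, 0], [0, 0, 0, 0, 0, 0], [0, 0, 0, 0, 0, 0], [0, 0, 0, 0, 0, 0]]}' 0.0 25; python3 inch.py '{"deltas": [[0, 0, -10, 0, 0, 0], [0, 0, -40, 0, 0, 0], [0, 0, -80, 0, 0, 0], [0, 0, -120, 0, 0, 0], [0, 0, -160, 0, 0, 0], [0, 0, -195, 0, 0, 0], [0, 0, -195, 0, 0, 0], [0, 0, -195, 0, 0, 0], [0, 0, -195, 0, 0, 0], [0, 0, -195, 0, 0, 0]]}'; python3 -c "
from h import *
to(540,-9.6,190,.163)"
```

```text
time_s: 50.13
tool_pos: [568.3, 112.0, -3.8]
tool_rot: [-0.082, 0.997, -0.0, 0.0]
ft_force: [0.4, 0.8, 0.4]
width: 1.001
grasp_force: 0.0
time_s: 50.8
tool_pos: [568.6, 111.9, -3.4]
tool_rot: [-0.082, 0.997, -0.0, 0.001]
ft_force: [-1.0, 0.1, 4.2]
width: 0.757
grasp_force: 29.7
time_s: 51.63
tool_pos: [566.3, 112.0, 188.4]
tool_rot: [-0.082, 0.997, 0.0, -0.003]
ft_force: [0.3, 0.5, -2.5]
width: 0.756
grasp_force: 29.2
d [  45.7 -115.7   -1.5] rot [ 0.001 -0.005  0.   ] f [ 0.3  0.5 -2.5] w 0.756 t 51.6333
```

```bash
python3 inch.py '{"deltas": [[45.7, -115.8, 0, 0, 0, 0], [45.7, -115.8, 0, 0, 0, 0], [45.7, -115.8, 0, 0, 0, 0], [45.7, -115.8, 0, 0, 0, 0], [45.7, -115.8, 0, 0, 0, 0], [45.7, -115.8, 0, 0, 0, 0], [45.7, -115.8, 0, 0, 0, 0], [45.7, -115.8, 0, 0, 0, 0], [45.7, -115.8, 0, 0, 0, 0]]}'; python3 -c "
from h import *
to(539.9,-9.8,142,.163)"
```

```text
time_s: 52.38
tool_pos: [541.8, -8.7, 190.7]
tool_rot: [-0.082, 0.997, 0.0, -0.0]
ft_force: [-0.2, -0.4, -2.2]
width: 0.759
grasp_force: 29.4
d [ 2.  -0.8 48.7] rot [ 0.    -0.001  0.002] f [-0.2 -0.4 -2.2] w 0.759 t 52.3833
```

```bash
python3 inch.py '{"deltas": [[0.5, -0.8, 10, 0, 0, 0], [0.5, -0.8, 25, 0, 0, 0], [0.5, -0.8, 38, 0, 0, 0], [0.5, -0.8, 40, 0, 0, 0], [0.5, -0.8, 40, 0, 0, 0], [0.5, -0.8, 40, 0, 0, 0], [0.5, -0.8, 40, 0, 0, 0]]}'; python3 -c "
from h import *
to(539.9,-9.8,142,.163)"
```

```text
time_s: 52.97
tool_pos: [542.2, -10.7, 152.0]
tool_rot: [-0.082, 0.997, -0.0, 0.001]
ft_force: [0.7, 0.5, -2.1]
width: 0.753
grasp_force: 29.3
d [ 2.1  1.2 10. ] rot [-0.001  0.002  0.   ] f [ 0.7  0.5 -2.1] w 0.753 t 52.9667
```

```bash
python3 inch.py '{"deltas": [[2, 1, 5, 0, 0, 0], [2, 1, 9, 0, 0, 0], [2, 1, 9, 0, 0, 0], [2, 1, 9, 0, 0, 0], [2, 1, 9, 0, 0, 0], [2, 1, 9, 0, 0, 0], [2, 1, 9, 0, 0, 0], [2, 1, 9, 0, 0, 0]]}'; python3 -c "
from h import *
to(539.9,-9.8,133,.163)"
```

```text
time_s: 53.63
tool_pos: [539.4, -10.0, 142.2]
tool_rot: [-0.082, 0.997, -0.0, 0.0]
ft_force: [-0.5, 0.3, -2.6]
width: 0.758
grasp_force: 29.3
d [-0.5  0.1  9.2] rot [-0.  0.  0.] f [-0.5  0.3 -2.6] w 0.758 t 53.6333
```

```bash
python3 inch.py '{"deltas": [[-0.4, 0.1, 2, 0, 0, 0], [-0.4, 0.1, 4, 0, 0, 0], [-0.4, 0.1, 6, 0, 0, 0], [-0.4, 0.1, 8, 0, 0, 0], [-0.4, 0.1, 9, 0, 0, 0], [-0.4, 0.1, 9, 0, 0, 0], [-0.4, 0.1, 9, 0, 0, 0]]}'; python3 inch.py '{"deltas": [[0, 0, 1, 0, 0, 0], [0, 0, 2, 0, 0, 0], [0, 0, 2, 0, 0, 0], [0, 0, 2, 0, 0, 0]]}'
```

```text
time_s: 54.22
tool_pos: [539.7, -9.8, 133.0]
tool_rot: [-0.082, 0.997, -0.0, -0.0]
ft_force: [-0.2, -1.1, -2.1]
width: 0.755
grasp_force: 29.5
time_s: 54.55
tool_pos: [540.2, -9.7, 132.1]
tool_rot: [-0.082, 0.997, 0.0, 0.001]
ft_force: [-1.9, -0.0, 5.0]
width: 0.754
grasp_force: 30.2
```

Seated at the expected height. Release, retreat and check.

```bash
python3 inch.py '{"deltas": [[0, 0, -1.3, 0, 0, 0], [0, 0, -1.3, 0, 0, 0], [0, 0, -1.3, 0, 0, 0]]}'; python3 inch.py '{"deltas": [[0, 0, 0, 0, 0, 0], [0, 0, 0, 0, 0, 0], [0, 0, 0, 0, 0, 0], [0, 0, 0, 0, 0, 0]]}' 1.0; python3 inch.py '{"deltas": [[0, 0, -40, 0, 0, 0], [0, 0, -80, 0, 0, 0], [0, 0, -100, 0, 0, 0], [40, 0, -100, 0, 0, 0], [80, 0, -100, 0, 0, 0], [120, 0, -100, 0, 0, 0], [160, 0, -100, 0, 0, 0], [200, 0, -100, 0, 0, 0], [220, 0, -100, 0, 0, 0], [220, 0, -100, 0, 0, 0], [220, 0, -100, 0, 0, 0]]}'
python3 - <<'E'
from h import *
caps=look('p7'); c=caps[0]
I=rectify(c,np.ascontiguousarray(c["image"][:,:,::-1]),178,502.3,-14.6,.163,k=2)
for sx in(-74,74):
    for sy in(-32,32):cv2.drawMarker(I,(200+sx,100+sy),(0,255,0),cv2.MARKER_CROSS,8)
s=caps[1]["image"][150:290,180:300,::-1]
cv2.imwrite("pics/rect7.png",np.hstack([cv2.resize(I,(520,260)),cv2.resize(s,(223,260),interpolation=cv2.INTER_CUBIC)]))
E
```

```text
time_s: 54.8
tool_pos: [539.9, -9.8, 132.4]
tool_rot: [-0.081, 0.997, -0.0, 0.0]
ft_force: [0.2, 0.5, 0.6]
width: 0.758
grasp_force: 29.6
time_s: 55.13
tool_pos: [539.7, -9.8, 132.3]
tool_rot: [-0.082, 0.997, -0.0, -0.0]
ft_force: [-0.8, -0.3, -0.1]
width: 1.001
grasp_force: 0.0
time_s: 56.05
tool_pos: [322.7, -45.9, 232.7]
tool_rot: [-0.081, 0.997, -0.001, 0.001]
ft_force: [-0.1, -0.1, -0.3]
width: 0.998
grasp_force: 0.0
```

View pics/rect7.png

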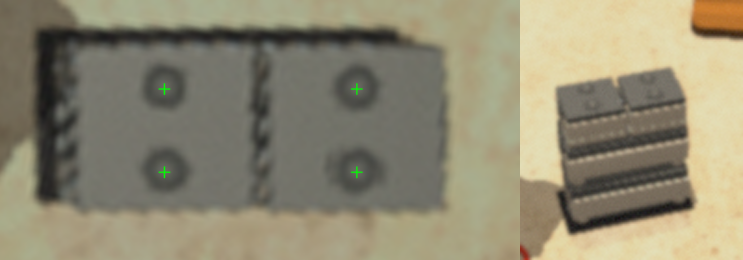

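All four lugs fall on the marks, with an even gap between the small boxes, and the side view shows a level stack. There was no third small box in the scene. I'm handing the job in.

```bash
python3 -c "
from plant import bot
print(bot.sign_off())"
```

```text
the job is handed in; nothing more can be done
None
```

The stack is rotated and handed in at about 56 s: base, fresh box with its lid, older box, then the two small boxes side by side (no third was present). Contact heights and a final picture show everything seated, but the hand-in returned no verdict.

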